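Stack a stool seat to dry on spacer sticks

ROBOT

A 7-joint arm with a two-finger parallel gripper is mounted at the origin on the work surface. World frame = base frame: x ahead of the robot, y to its left, z up, the work surface at z = 0. Lengths are in mm, angles in rad, forces in N, time in s.
With the tool pointing down it reaches from about 425 to 975 mm from the base axis. Payload 16.7 kg.
Tool frame: the origin (TCP) lies midway between the tips of the shut fingers; the grasp point (between the pads) lies 19 mm behind it; y points along the fingers, z is the direction in which the jaws open and shut, and the axes are right-handed (so a half turn about y gives the same grasp; the last joint's range is limited). The gripper opens to 85 mm and grips with 20 to 120 N. Pads are 22 mm wide; open, the fingers measure 114 mm over their backs; the gripper's body (76 mm by 85 mm) begins 54 mm behind the grasp point. The pads swing forward as they close: fully open they stand 13 mm farther back than shut.
Start: joints at [-1.272, 0.426, 0.074, 1.606, -0.034, 1.111, -0.067], TCP at [292.262, 608.406, 205.702] pointing down, gripper open.
Joint ranges: [-2.85, 2.85], [-0.5, 2.14], [-1.23, 1.37], [0.21, 2.46], [-1.02, 4.16], [0.16, 2.05], [-2.73, 2.73]. Speed limits (rad/s): [1.89, 1.89, 2.39, 2.39, 3.01, 3.01, 3.01].

INTERFACE

Orientations are given as a unit quaternion [x, y, z, w].
In Python, from bench import telemetry, get_image, ticket gives the robot as it stands.
- The arm moves only by the shell command python3 -m inch 'ROWS' [FORCE]. ROWS is a JSON object of lists of equal length, an entry for each row: "grip": the closure in counts, from 0 (fully open) to 255 (shut); "translation": the shift along the world's x, y, z in cm, a list of three; "angular": the turn, a rotation vector about the world's x, y, z in rad, a list of three. In form: {"grip": [grip, ...], "translation": [[tx, ty, tz], ...], "angular": [[ax, ay, az], ...]}. A call has exactly 5 rows; each row is the pose to reach, as a shift and turn from the pose commanded when the call began; what a row does not reach only later rows make up. A row lasts 1/8 s, in which the tool goes at most 62.5 mm and 10.7 degrees, less where a joint would pass 70% of its speed; a pose out of reach is approached as far as the arm can. A call with a gripper value outside its range is refused whole. The fingers move at their own pace and stop on an object; FORCE is the grip in N (left out, the last holds). Time passes only in rows, so rows that repeat a pose let the fingers close, or fill a call up. It gives the time, the measured TCP pose, the force and the opening at its end, in the units of the state.
- telemetry.get_obs(): the state, without advancing time (a new reading comes with each control period).
- get_image(name): name is "scene" or "top"; returns a dict with "image" (384x512x3 uint8, red, green, blue), "depth" (384x512 float32, mm along the optical axis (not along the pixel's ray), 0 where there is no reading), "intrinsics" (3x3 intrinsics, pixels), "cam_to_world" (4x4, takes a point from camera to world coordinates). Camera axes: x right, y down, z forward; pixel columns grow to the right and rows downward; lengths in mm; the calibration is good to about 2 mm. A picture is of the moment at which its call begins.
- ticket.close_job(): hands the job in, once; it reports no verdict.
The state is a dict: "time_s": time; "joint_pos": joint angles; "qvel": joint speeds; "joint_torque": joint torques, N m; "ee_pos": TCP position; "ee_rot": TCP orientation; "force": force on the tool from outside, world axes, zero at the start; "ft_torque": the same for the moment, N m; "width": finger opening in mm.
Only numpy, scipy, OpenCV 4.12 (cv2) and the standard library are available. Lean on these libraries where they do the work, as an engineer would, in place of code of your own. Each camera call takes 0.05 s, during which the arm holds its last target.

TASK

Stack the stool seat to dry on the slatted rack: lay one of the two square spacer sticks lengthwise along the middle of each outer slat, and the small sample block lengthwise on the middle of the centre slat, between the sticks; then lay the single waisted seat blank (not one from the stacks at the back) across both sticks, centred over the rack with its length across the slats, and last stand the iron weight, knob up, on the middle of the seat. Leave the thin flat lath where it lies.

Things in the scene. Friction and masses are not known exactly. Their poses are not given: they have to be found in the camera images.
- rack: (sizes in mm) fixed drying rack on the bench: three parallel slats on two cross runners, 150 (its x) x 220 (its y) overall, flat slat tops 32 above the bench. Each slat is 150 long (x), 50 wide (y) and 12 thick; slat centre lines at y = -85, 0 and +85, with open 35 gaps between. Origin: centre of its underside, on the bench; z up. It looks the same after a half turn. It stands left or right of the middle, slightly turned; it does not move.
- stick_a_mid (a point): first: (sizes in mm) light-wood spacer stick, a plain square-edged bar 140 long (its x) x 20 wide (y) x 24 high (z), 50 g, lying on the bench. The point is its centre, half-way up (12 above its underside). Identical to the second; either may go on either outer slat.
- stick_b_mid (a point): second: (sizes in mm) light-wood spacer stick, a plain square-edged bar 140 long (its x) x 20 wide (y) x 24 high (z), 50 g, lying on the bench. The point is its centre, half-way up (12 above its underside). Identical to the first.
- sample_mid (a point): (sizes in mm) sample block, a small brown-wood block 70 long (x) x 40 wide (y) x 16 high (z), 35 g, lying flat on the bench in the row nearest the robot. The point is its centre, 8 above its underside. It is lower than the sticks and stays free under the seat.
- seat_mid (a point): (sizes in mm) waisted (dog-bone) stool seat blank of brown wood with round ends, 250 long (x), 100 wide (y) at the ends, 30 thick (z), about 0.42 kg, lying flat by itself (the stacked ones at the far edge are fixed). At mid-length its sides are parallel, 56 apart, for 40 of its length: grip it there, across. The point is its centre, 15 above its underside; both faces are flat.
- weight_mid (a point): (sizes in mm) dark iron weight standing on the bench: a disc of diameter 64, 25 high, with a plain round knob of diameter 26 rising from its middle, 35 more to a total height of 60 (grip it by the knob); about 0.7 kg. The point is its centre, 30 above its underside; z is its axis.
- lath_mid (a point): (sizes in mm) thin flat lath of pale plywood, 130 (x) x 30 (y) x 9 (z), NOT part of the job: wider and much thinner than the sticks. The point is its centre, 4.5 above the bench.
Mind the look-alikes: they are no part of the job. Leave any blue, green or red look-alike of the part that bears stick_b_mid alone.

How it is judged (in metres and radians):
On the way, in this order (a step that is already met when the one before it is completed fails the run):
1. a spacer stick lies along each outer slat and the sample block along the centre slat (((x of stick_a_mid in the frame of rack between -0.015 and 0.015 m and y of stick_a_mid in the frame of rack between 0.07 and 0.1 m and z of stick_a_mid in the frame of rack between 0.038 and 0.05 m and angle between the x axis of each of stick_a_mid, stick_b_mid and the x axis of rack, either way round below 0.15 rad and x of stick_b_mid in the frame of rack between -0.015 and 0.015 m and y of stick_b_mid in the frame of rack between -0.1 and -0.07 m and z of stick_b_mid in the frame of rack between 0.038 and 0.05 m) or (x of stick_a_mid in the frame of rack between -0.015 and 0.015 m and y of stick_a_mid in the frame of rack between -0.1 and -0.07 m and z of stick_a_mid in the frame of rack between 0.038 and 0.05 m and angle between the x axis of each of stick_a_mid, stick_b_mid and the x axis of rack, either way round below 0.15 rad and x of stick_b_mid in the frame of rack between -0.015 and 0.015 m and y of stick_b_mid in the frame of rack between 0.07 and 0.1 m and z of stick_b_mid in the frame of rack between 0.038 and 0.05 m)) and x of sample_mid in the frame of rack between -0.015 and 0.015 m and y of sample_mid in the frame of rack between -0.015 and 0.015 m and z of sample_mid in the frame of rack between 0.034 and 0.046 m and angle between the x axis of sample_mid and the x axis of rack, either way round below 0.2 rad), for 0.2 s.
2. the seat blank lies flat across both sticks, centred over the rack (all of step 1 and x of seat_mid in the frame of rack between -0.015 and 0.015 m and y of seat_mid in the frame of rack between -0.015 and 0.015 m and z of seat_mid in the frame of rack between 0.065 and 0.077 m and angle between the x axis of seat_mid and the y axis of rack, either way round below 0.15 rad and angle between seat_mid's own z axis and vertical below 0.08 rad), for 0.2 s.
3. the iron weight stands on the middle of the seat (all of step 2 and horizontal distance between weight_mid and seat_mid below 0.015 m and z of weight_mid in the frame of seat_mid between 0.039 and 0.051 m and angle between weight_mid's own z axis and vertical below 0.1 rad), for 0.2 s.
At the end, for the whole second after the job is handed in: Sticks on the outer slats, block on the centre slat, seat flat on the sticks: each centred within 15 mm along and across its place and turned true within 0.15 rad (block 0.2); weight upright on the seat within 15 mm of its middle; all released and at rest (all of step 3 and linear speed of each of stick_a, stick_b, sample, seat, weight below 0.02 m/s); the robot touches nothing.
It fails at once if the flat lath is moved by more than 30 mm (distance of lath_mid from where it was at the start of the episode above 0.03 m).
It also fails if it takes over 131 s, if anything falls off the work surface, if the arm or the gripper's body presses on something with over 40 N, if the wrist force passes 120 N, or if a joint passes its speed limit or range.

## Working session

There is one attempt and no reset: what is moved stays moved. The work goes in short steps, Python scripts to look and compute and a shell command to move; the robot and the scene stay as the last step left them, time stands still between calls to the robot, and variables do not carry over. Pictures are saved under pics/ and viewed, and the job is handed in when it is done.

```bash
mkdir -p pics; ls; python3 - <<'E'
from bench import telemetry,get_image
import cv2,numpy as np
print(telemetry.get_obs())
for n in("scene","top"):
    d=get_image(n); np.savez(f"pics/{n}0.npz",**d); cv2.imwrite(f"pics/{n}0.png",cv2.resize(d["image"][:,:,::-1],(800,600),interpolation=cv2.INTER_CUBIC)); print(d["intrinsics"],d["cam_to_world"])
E
```

```text
pics
{'time_s': 0.0, 'joint_pos': array([-1.27248334,  0.42674048,  0.0738567 ,  1.60662684, -0.03410636,
        1.11076861, -0.06709373]), 'qvel': array([ 0.0001586 ,  0.00018547,  0.00145533,  0.0012394 ,  0.00080751,
       -0.0018503 , -0.00082265]), 'joint_torque': array([-2.11044971e-03, -9.49833870e+01,  3.75964388e+00, -4.63496554e+01,
        1.91100198e-02,  1.04569900e-02,  1.58768614e-05]), 'ee_pos': array([292.11101143, 608.02989622, 204.9963702 ]), 'ee_rot': array([ 0.68990142, -0.15708648,  0.15694936, -0.68900418]), 'force': array([-0.27832482, -0.33258137,  0.08613685]), 'ft_torque': array([-0.01967923, -0.04831599,  0.03154857]), 'width': 85.82477718258177}
[[414.23103528   0.         260.40392987]
 [  0.         414.23103528 189.05472853]
 [  0.           0.           1.        ]] [[-1.37954469e-01  7.00963293e-01 -6.99727823e-01  1.51253499e+03]
 [ 9.90243961e-01  1.11619778e-01 -8.34141665e-02 -1.90157155e+01]
 [ 1.96331951e-02 -7.04408608e-01 -7.09523115e-01  1.12427917e+03]
 [ 0.00000000e+00  0.00000000e+00  0.00000000e+00  1.00000000e+00]]
[[411.11197067   0.         256.6527067 ]
 [  0.         411.11197067 191.52243513]
 [  0.           0.           1.        ]] [[-2.52849648e-03 -9.95869816e-01  9.07574589e-02  3.40548457e+02]
 [-9.99864481e-01  3.99411952e-03  1.59708003e-02 -1.63362305e+02]
 [-1.62673341e-02 -9.07047775e-02 -9.95744956e-01  1.25193442e+03]
 [ 0.00000000e+00  0.00000000e+00  0.00000000e+00  1.00000000e+00]]
```

View pics/scene0.png

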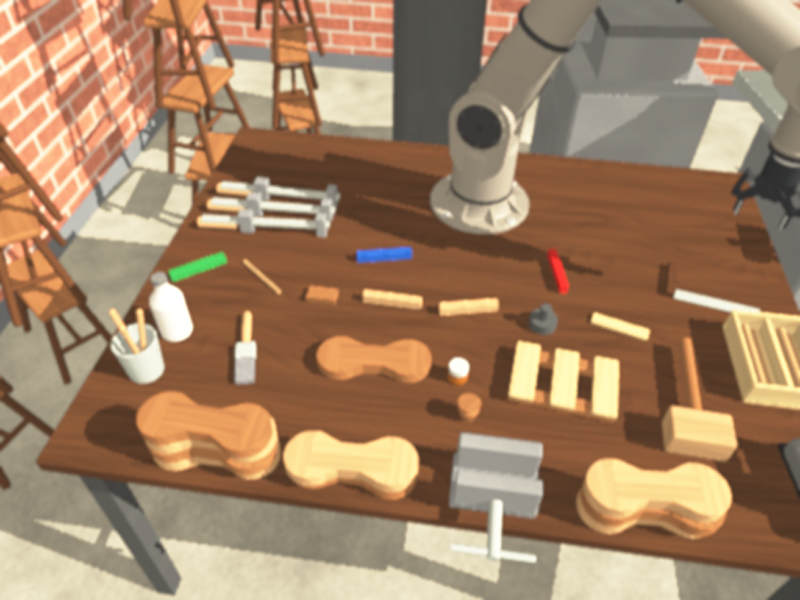

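View pics/top0.png

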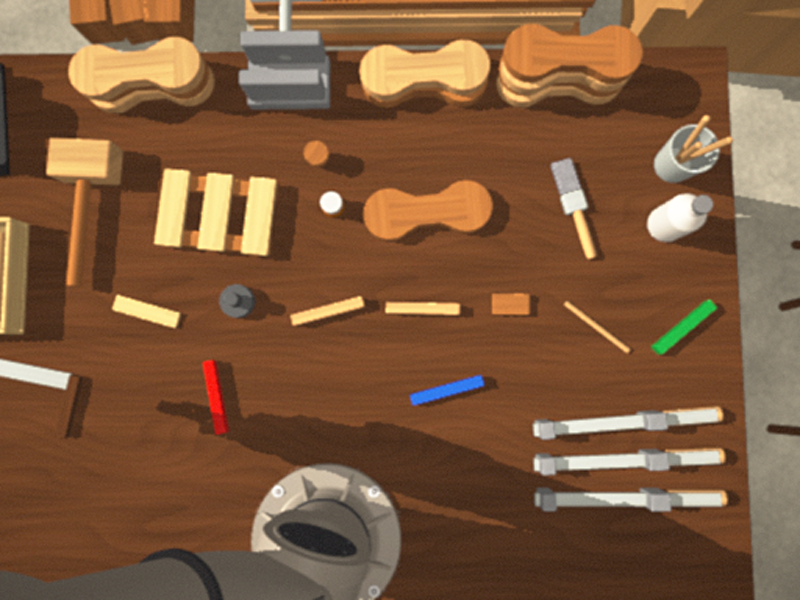

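Candidates in the top picture (800x600 px):
- Sticks: the light-wood bars at (327,311) and (422,308).
- Lath: the wider, thin pale strip at (147,311).
- Not part of the job: the thin rod at (597,327) and the blue, green and red bars.
- Sample: the brown block at (510,304).
- Seat: the single brown blank at (428,210). The other blanks are in stacks at the far edge.
- Weight: (236,300).
- Rack: (216,212).

Next I'll confirm these by measured height and with an enlarged crop.

```bash
cat > h.py <<'E'
import numpy as np,cv2
def cloud(d):
    K=d["intrinsics"];T=d["cam_to_world"];z=d["depth"].astype(float)
    v,u=np.mgrid[:z.shape[0],:z.shape[1]]
    P=np.stack([(u-K[0,2])/K[0,0]*z,(v-K[1,2])/K[1,1]*z,z],-1)
    return P@T[:3,:3].T+T[:3,3]
def comps(d,lo,hi,box,amin=15):
    W=cloud(d);m=(W[...,2]>lo)&(W[...,2]<hi)&(W[...,0]>box[0])&(W[...,0]<box[1])&(W[...,1]>box[2])&(W[...,1]<box[3])&(d["depth"]>0)
    n,l,s,c=cv2.connectedComponentsWithStats(m.astype(np.uint8),connectivity=4)
    for i in range(1,n):
        if s[i,4]<amin: continue
        p=W[l==i];(cx,cy),(w,h),a=cv2.minAreaRect(p[:,:2].astype(np.float32))
        q=p[:,:2]-p[:,:2].mean(0);ev,V=np.linalg.eigh(q.T@q);ax=V[:,1]
        print("px",(c[i]*800/512).round(),"n",s[i,4],"rect",np.round([cx,cy,w,h],1),"mean",p[:,:2].mean(0).round(1),"yaw deg",round(np.degrees(np.arctan2(ax[1],ax[0]))%180,1),"z med/95",np.round([np.median(p[:,2]),np.percentile(p[:,2],95)],1))
E
python3 - <<'E'
from h import *
d=dict(np.load("pics/top0.npz"))
W=cloud(d); print("table z",np.median(W[290:330,280:330,2]), W[225:235,100:240,2].mean())
for lo in (5,): comps(d,lo,300,(300,780,-460,500))
print("rack/seat")
comps(d,22,50,(500,700,-250,300),30)
im=d["image"][:,:,::-1]
cv2.imwrite("pics/crop.png",cv2.resize(im[165:225,60:360],(800,160),interpolation=cv2.INTER_CUBIC))
E
```

```text
table z 0.9230783902173698 5.882829711776631
px [ 87. 190.] n 1608 rect [630.  458.8  87.4 298.9] mean [665.1 461.3] yaw deg 170.0 z med/95 [45.5 63.4]
px [316. 153.] n 202 rect [734.7  20.1  43.8  45.7] mean [733.7  19.6] yaw deg 12.0 z med/95 [50.8 55.2]
px [558. 178.] n 130 rect [ 682.  -454.9   82.8   19.1] mean [ 690.8 -452.2] yaw deg 8.0 z med/95 [17.8 22.1]
px [216. 212.] n 3014 rect [631.8 222.4 237.4 162.7] mean [624.1 216.3] yaw deg 84.0 z med/95 [32.1 36.6]
px [427. 210.] n 2141 rect [ 626.1 -195.8  104.9  254.6] mean [ 624.8 -194.6] yaw deg 95.7 z med/95 [30.8 34.9]
px [331. 204.] n 196 rect [637.3  -8.9  40.1  40.8] mean [635.4 -10.1] yaw deg 28.0 z med/95 [44.3 48.9]
px [236. 300.] n 381 rect [453.1 177.   68.7  62.6] mean [450.9 171.8] yaw deg 54.6 z med/95 [26.5 61.5]
px [510. 304.] n 326 rect [ 442.3 -355.8   74.8   41.9] mean [ 444.  -354.2] yaw deg 88.1 z med/95 [16.6 20.4]
px [146. 311.] n 416 rect [433.8 354.8 131.4  37.6] mean [433.  354.3] yaw deg 73.6 z med/95 [10.1 14.4]
px [327. 310.] n 342 rect [433.6  -1.1  27.7 142.6] mean [431.9  -1.2] yaw deg 104.5 z me
[... 288 characters left out ...]
 [304.9 488.1] yaw deg 87.0 z med/95 [14.8 19.7]
px [475. 377.] n 20 rect [ 304.6 -282.2    6.1   30.3] mean [ 303.4 -283.9] yaw deg 95.8 z med/95 [23.  27.5]
rack/seat
px [179. 206.] n 393 rect [628.9 284.   31.7 142.1] mean [635.2 286.8] yaw deg 177.0 z med/95 [32.7 36.6]
px [215. 211.] n 854 rect [624.9 218.1  60.2 150.3] mean [624.4 216.4] yaw deg 174.4 z med/95 [32.6 36.8]
px [258. 216.] n 841 rect [617.  136.6  58.1 151.3] mean [615.5 132.7] yaw deg 174.0 z med/95 [32.7 36.9]
px [408. 211.] n 1427 rect [ 622.7 -162.2   98.6  181.5] mean [ 622.9 -157.2] yaw deg 97.1 z med/95 [31. 35.]
px [330. 202.] n 154 rect [638.8  -9.   39.2  38. ] mean [637.8  -9.1] yaw deg 9.4 z med/95 [45.1 49. ]
```

View pics/crop.png

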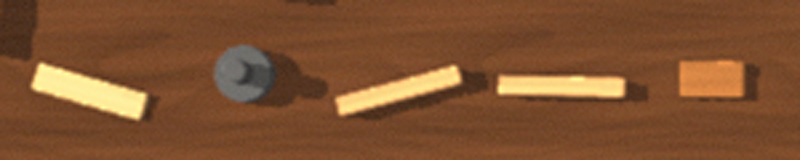

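The crop shows, from the left: the wide flat lath (90,92; about 10 mm high), the weight (244,73), the two narrow sticks (398,91) and (561,86), both about 24 mm high, and the sample (711,78; about 16 mm high). This matches my reading. I'll refine the poses with both cameras.

```bash
cat >> h.py <<'E'
def obj(d,cx,cy,r,h,lo,hi=None,name=""):
    """pixels with z in band near (cx,cy); back-project on plane z=h"""
    hi=hi or h+9
    W=cloud(d);m=(np.hypot(W[...,0]-cx,W[...,1]-cy)<r)&(W[...,2]>lo)&(W[...,2]<hi)&(d["depth"]>0)
    m=cv2.morphologyEx(m.astype(np.uint8),cv2.MORPH_CLOSE,np.ones((3,3)))
    n,l,s,c=cv2.connectedComponentsWithStats(m,connectivity=4)
    i=1+np.argmax(s[1:,4]);v,u=np.nonzero(l==i)
    K=d["intrinsics"];T=d["cam_to_world"]
    R=np.stack([(u-K[0,2])/K[0,0],(v-K[1,2])/K[1,1],np.ones(len(u))],-1)@T[:3,:3].T
    P=(T[:3,3]+R*((h-T[2,3])/R[:,2])[:,None])[:,:2]
    (a,b),(w,hh),_=cv2.minAreaRect(P.astype(np.float32))
    q=P-P.mean(0);ev,V=np.linalg.eigh(q.T@q);ax=V[:,1]
    print(name,"n",len(u),"rect",np.round([a,b,w,hh],1),"mean",P.mean(0).round(1),"yaw",round(np.degrees(np.arctan2(ax[1],ax[0]))%180,1),"z",np.median(W[l==i][:,2]).round(1))
E
cat > m.py <<'E'
from h import *
for n in("top","scene"):
    d=dict(np.load(f"pics/{n}0.npz"));print(n)
    obj(d,433,-1,85,24,17,name="stick1");obj(d,436,-185,85,24,17,name="stick2");obj(d,443,-355,50,16,11,name="sample")
    obj(d,625,-195,145,30,23,name="seat");obj(d,450,172,50,60,50,name="knob");obj(d,450,172,50,25,18,34,name="disc")
    for k,(x,y) in enumerate([(632,299),(624.5,217),(616,133)]): obj(d,x,y,82,32,25,name=f"slat{k}")
E
python3 m.py
```

```text
top
stick1 n 319 rect [432.2  -0.6  20.6 140.3] mean [432.2  -0.9] yaw 104.7 z 24.9
stick2 n 319 rect [ 435.8 -183.5  137.8   18. ] mean [ 436.1 -185.3] yaw 89.2 z 25.0
sample n 316 rect [ 443.7 -353.7   69.1   39.4] mean [ 444.6 -354.1] yaw 88.8 z 16.8
seat n 2056 rect [ 626.4 -194.9   97.9  247.4] mean [ 626.4 -194.6] yaw 95.7 z 31.0
knob n 71 rect [452.  175.   26.7  23.5] mean [451.6 174.7] yaw 77.4 z 59.9
disc n 275 rect [452.3 175.9  63.6  60.4] mean [451. 173.] yaw 166.4 z 26.1
slat0 n 853 rect [633.2 297.6  59.6 150.6] mean [633.4 300.6] yaw 174.0 z 32.7
slat1 n 847 rect [624.1 215.2  62.5 151.9] mean [624.2 216.8] yaw 173.1 z 32.7
slat2 n 837 rect [616.6 138.2  63.4 150.6] mean [616.1 132.7] yaw 174.5 z 32.8
scene
stick1 n 193 rect [ 4.363e+02 -1.000e-01  2.820e+01  1.397e+02] mean [435.4  -0.7] yaw 104.4 z 23.3
stick2 n 194 rect [ 440.  -183.2  140.    27.7] mean [ 439.6 -183.3] yaw 88.7 z 23.1
sample n 161 rect [ 448.  -352.9   70.1   47.6] mean [ 447.4 -352.4] yaw 86.9 z 15.3
seat n 1358 rect [ 630.4 -194.2  105.6  246. ] mean [ 630.3 -194. ] yaw 95.7 z 29.6
knob n 45 rect [459.2 174.1  21.3  35.5] mean [457.9 174.5] yaw 175.7 z 57.3
disc n 151 rect [457.5 174.2  62.   60.9] mean [460.4 174. ] yaw 80.6 z 24.3
slat0 n 588 rect [637.  301.   50.8 155.2] mean [639.  300.7] yaw 173.3 z 31.8
slat1 n 563 rect [628.3 216.8  50.3 154.7] mean [630.7 216.7] yaw 174.2 z 31.7
slat2 n 546 rect [619.7 132.7  49.7 155.9] mean [621.5 132.4] yaw 174.0 z 31.6
```

```bash
cat > st.py <<'E'
from bench import telemetry
from scipy.spatial.transform import Rotation as R
import numpy as np
o=telemetry.get_obs();M=R.from_quat(o["ee_rot"]).as_matrix()
print("t",round(o["time_s"],2),"tcp",o["ee_pos"].round(1),"jaw yaw",np.degrees(np.arctan2(M[1,2],M[0,2])).round(1),"appr",M[:,1].round(3),"w",round(o["width"],1),"F",o["force"].round(1),"q",o["joint_pos"].round(2))
E
python3 st.py
```

```text
t 0.1 tcp [292.1 608.1 205.1] jaw yaw 64.3 appr [-0.    -0.001 -1.   ] w 85.6 F [0.1 0.5 0.1] q [-1.27  0.43  0.07  1.61 -0.03  1.11 -0.07]
```

```bash
python3 -m inch '{"grip":[0,0,0,0,0],"translation":[[4.6,-3.8,0],[9.2,-7.6,0],[13.8,-11.4,0],[18.4,-15.2,0],[23,-19,0]],"angular":[[0,0,-0.1],[0,0,-0.2],[0,0,-0.3],[0,0,-0.4],[0,0,-0.5]]}' 40; python3 st.py
```

```text
time_s: 0.72
ee_pos: [523.4, 416.9, 205.5]
ee_rot: [0.629, -0.324, 0.324, -0.629]
force: [1.0, 1.1, -0.4]
width: 85.9
t 0.72 tcp [523.4 416.9 205.5] jaw yaw 35.5 appr [-0. -0. -1.] w 85.9 F [ 1.   1.1 -0.4] q [-0.96  0.42  0.26  1.63 -0.12  1.1  -0.05]
```

```bash
python3 -m inch '{"grip":[0,0,0,0,0],"translation":[[-0.4,-6,0],[-0.8,-12,0],[-1.2,-18,0],[-1.6,-24,0],[-2,-30,0]],"angular":[[0,0,-0.08],[0,0,-0.16],[0,0,-0.24],[0,0,-0.32],[0,0,-0.36]]}'; python3 -m inch '{"grip":[60,80,80,80,80],"translation":[[-2.4,-4,-2],[-4.7,-8,-5],[-6.9,-11.9,-8],[-6.9,-11.9,-10],[-6.9,-11.9,-10]],"angular":[[0,0,0],[0,0,0],[0,0,0],[0,0,0],[0,0,0]]}'; python3 st.py
```

```text
time_s: 1.35
ee_pos: [501.7, 116.5, 205.6]
ee_rot: [0.561, -0.431, 0.431, -0.561]
force: [0.9, -0.7, 1.1]
width: 85.3
time_s: 1.98
ee_pos: [432.3, -1.0, 104.9]
ee_rot: [0.562, -0.431, 0.43, -0.56]
force: [1.3, 1.1, -0.4]
width: 58.5
t 1.98 tcp [432.3  -1.  104.9] jaw yaw 15.0 appr [-0.002 -0.001 -1.   ] w 58.5 F [ 1.3  1.1 -0.4] q [-0.59  0.17  0.5   2.25 -0.12  0.75  0.25]
```

```bash
python3 -m inch '{"grip":[80,80,80,80,80],"translation":[[0,0,-4],[0,0,-7.5],[0,0,-9.7],[0,0,-9.7],[0,0,-9.7]],"angular":[[0,0,0],[0,0,0],[0,0,0],[0,0,0],[0,0,0]]}'; python3 -m inch '{"grip":[150,220,220,220,220],"translation":[[0,0,0],[0,0,0],[0,0,0],[0,0,0],[0,0,0]],"angular":[[0,0,0],[0,0,0],[0,0,0],[0,0,0],[0,0,0]]}' 40; python3 st.py
```

```text
time_s: 2.6
ee_pos: [434.1, -0.3, 9.7]
ee_rot: [-0.561, 0.43, -0.43, 0.562]
force: [0.2, -0.4, 0.9]
width: 58.3
time_s: 3.22
ee_pos: [433.2, -0.6, 8.7]
ee_rot: [0.561, -0.43, 0.43, -0.561]
force: [0.2, -0.3, -0.2]
width: 11.9
t 3.23 tcp [433.2  -0.6   8.7] jaw yaw 15.1 appr [-0. -0. -1.] w 11.9 F [ 0.2 -0.3 -0.2] q [-0.49  0.37  0.41  2.31 -0.3   0.51  0.42]
```

```bash
cat > pic.py <<'E'
import sys,cv2,numpy as np
from bench import get_image
n,tag=sys.argv[1],sys.argv[2]
d=get_image(n);np.savez(f"pics/{tag}.npz",**d);im=d["image"][:,:,::-1]
if len(sys.argv)>3:
    a,b,c,e=map(int,sys.argv[3:7]);im=im[b:e,a:c]
s=min(800/im.shape[1],600/im.shape[0]);cv2.imwrite(f"pics/{tag}.png",cv2.resize(im,None,fx=s,fy=s,interpolation=cv2.INTER_CUBIC))
E
python3 pic.py scene s1 200 120 420 290
```

```text
(no output)
```

View pics/s1.png

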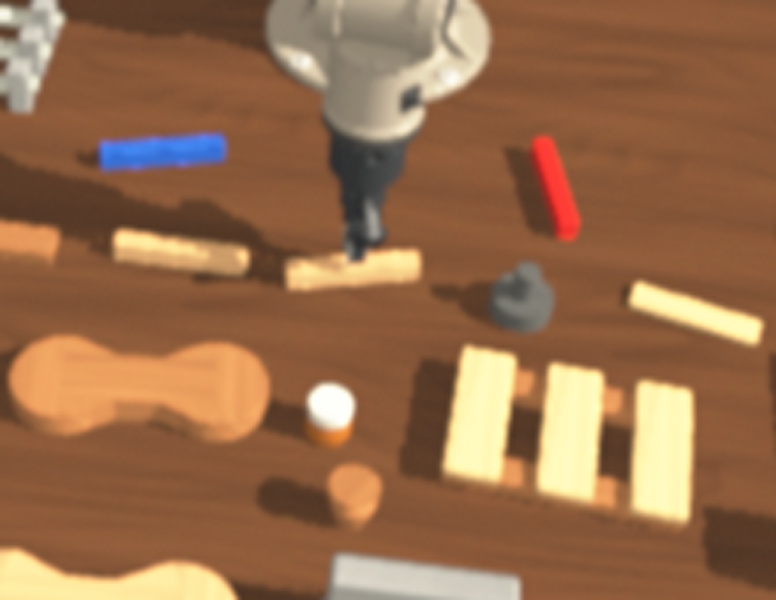

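```bash
python3 -c "
from h import *
obj(dict(np.load('pics/s1.npz')),433,-1,85,24,17,name='stick1')
"; python3 -m inch '{"grip":[220,220,220,220,220],"translation":[[0,0,2],[0,0,4],[0,0,6],[0,0,6],[0,0,6]],"angular":[[0,0,0],[0,0,0],[0,0,0],[0,0,0],[0,0,0]]}'; python3 st.py;python3 pic.py scene s2 200 120 420 290
```

```text
stick1 n 185 rect [435.9  -1.   27.2 141.2] mean [436.4  -2. ] yaw 104.7 z 22.9
time_s: 3.9
ee_pos: [433.0, -0.5, 68.3]
ee_rot: [0.561, -0.43, 0.43, -0.561]
force: [-0.1, 0.0, 0.2]
width: 11.9
t 3.9 tcp [433.   -0.5  68.3] jaw yaw 15.1 appr [-0.  0. -1.] w 11.9 F [-0.1  0.   0.2] q [-0.58  0.25  0.49  2.28 -0.19  0.65  0.32]
```

View pics/s2.png

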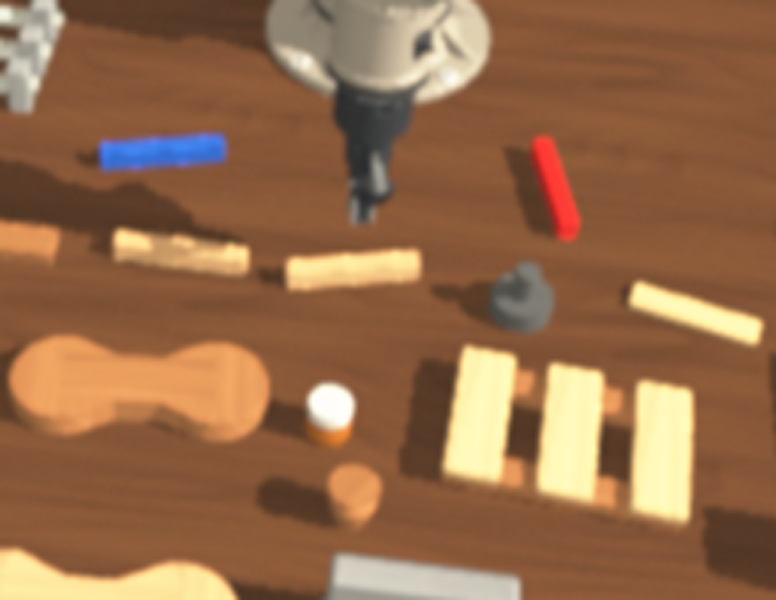

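```bash
python3 pic.py top t2 140 150 240 230; python3 - <<'E'
from h import *
for tag,off in(("s2",(200,120,776/220)),("t2",(140,150,8 if 0 else 7.5))):
    d=dict(np.load(f"pics/{tag}.npz"));T=np.linalg.inv(d["cam_to_world"]);K=d["intrinsics"]
    for p in[(433,-.5,68.3),(433,-.5,24),(433,-1,8.7)]:
        c=T[:3,:3]@p+T[:3,3];u=K@c/c[2];print(tag,u[:2].round(1),((u[:2]-off[:2])*off[2]).round())
d=dict(np.load("pics/s2.npz"));W=cloud(d)
m=(W[...,2]>45)&(W[...,2]<110)&(np.hypot(W[...,0]-433,W[...,1])<120)
p=W[m];print(len(p),p[np.argsort(p[:,2])][:25].round(0).tolist())
E
```

```text
s2 [300.8 186.1] [355. 233.]
s2 [299.7 194.6] [352. 263.]
s2 [299.2 197.4] [350. 273.]
t2 [206.9 197. ] [502. 353.]
t2 [209.  198.2] [517. 361.]
t2 [209.8 198.5] [523. 364.]
19 [[440.0, 9.0, 92.0], [446.0, -5.0, 95.0], [428.0, -10.0, 98.0], [436.0, 12.0, 98.0], [425.0, -14.0, 99.0], [444.0, -5.0, 99.0], [445.0, -9.0, 99.0], [421.0, -14.0, 101.0], [444.0, 12.0, 101.0], [451.0, 2.0, 102.0], [443.0, -9.0, 102.0], [452.0, -1.0, 103.0], [451.0, 6.0, 103.0], [428.0, -10.0, 103.0], [447.0, -6.0, 107.0], [450.0, 9.0, 107.0], [452.0, 5.0, 108.0], [453.0, -2.0, 108.0], [453.0, 2.0, 109.0]]
```

View pics/t2.png

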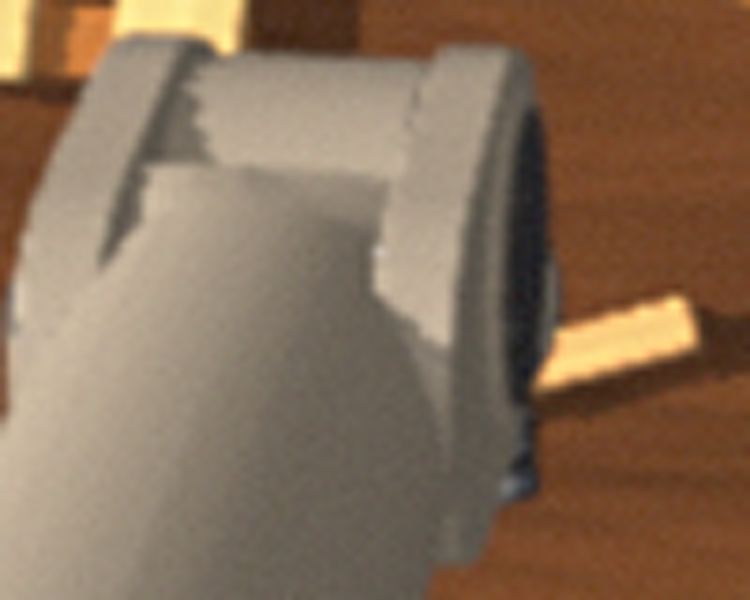

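```bash
python3 - <<'E'
from h import *
d=dict(np.load("pics/s2.npz"));im=d["image"][:,:,::-1][150:215,270:340]
cv2.imwrite("pics/z2.png",cv2.resize(im,None,fx=9,fy=9,interpolation=cv2.INTER_NEAREST))
W=cloud(d)
for v in range(176,194): print(v,[tuple(W[v,u].round().astype(int)) for u in range(298,308,2)])
E
```

```text
176 [(np.int64(306), np.int64(-14), np.int64(-2)), (np.int64(452), np.int64(-8), np.int64(135)), (np.int64(476), np.int64(-1), np.int64(159)), (np.int64(490), np.int64(5), np.int64(173)), (np.int64(482), np.int64(12), np.int64(166))]
177 [(np.int64(421), np.int64(-14), np.int64(101)), (np.int64(447), np.int64(-7), np.int64(125)), (np.int64(477), np.int64(-1), np.int64(155)), (np.int64(481), np.int64(6), np.int64(159)), (np.int64(479), np.int64(12), np.int64(159))]
178 [(np.int64(425), np.int64(-14), np.int64(99)), (np.int64(446), np.int64(-7), np.int64(120)), (np.int64(477), np.int64(-1), np.int64(150)), (np.int64(470), np.int64(6), np.int64(145)), (np.int64(469), np.int64(13), np.int64(145))]
179 [(np.int64(323), np.int64(-13), np.int64(-2)), (np.int64(445), np.int64(-7), np.int64(115)), (np.int64(448), np.int64(0), np.int64(119)), (np.int64(453), np.int64(7), np.int64(124)), (np.int64(317), np.int64(18), np.int64(-3))]
180 [(np.int64(331), np.int64(-12), np.int64(0)), (np.int64(446), np.int64(-6), np.int64(110)), (np.int64(454), np.int64(1), np.int64(119)), (np.int64(448), np.int64
[... 2318 characters left out ...]
22), np.int64(-2))]
191 [(np.int64(390), np.int64(-8), np.int64(-1)), (np.int64(389), np.int64(0), np.int64(-1)), (np.int64(384), np.int64(7), np.int64(-5)), (np.int64(385), np.int64(15), np.int64(-3)), (np.int64(388), np.int64(22), np.int64(1))]
192 [(np.int64(396), np.int64(-8), np.int64(-1)), (np.int64(392), np.int64(0), np.int64(-4)), (np.int64(396), np.int64(7), np.int64(1)), (np.int64(396), np.int64(15), np.int64(3)), (np.int64(416), np.int64(22), np.int64(24))]
193 [(np.int64(423), np.int64(-7), np.int64(21)), (np.int64(426), np.int64(0), np.int64(26)), (np.int64(421), np.int64(7), np.int64(22)), (np.int64(423), np.int64(15), np.int64(25)), (np.int64(421), np.int64(22), np.int64(24))]
```

View pics/z2.png

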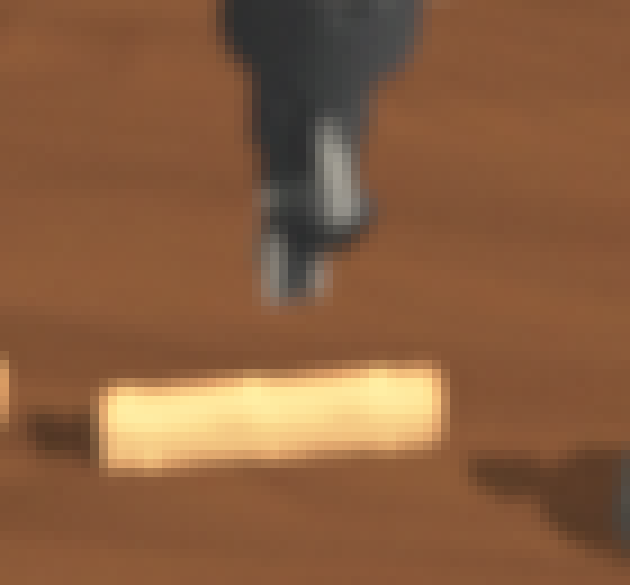

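```bash
python3 -m inch '{"grip":[80,80,80,80,80],"translation":[[0,0,0],[0,0,0],[0,0,-3],[0,0,-6],[0,0,-6]],"angular":[[0,0,0],[0,0,0],[0,0,0],[0,0,0],[0,0,0]]}'; python3 -m inch '{"grip":[80,80,80,80,80],"translation":[[0,0,-0.5],[0,0,-1],[0,0,-1.4],[0,0,-1.4],[0,0,-1.4]],"angular":[[0,0,0],[0,0,0],[0,0,0],[0,0,0],[0,0,0]]}'; python3 st.py;python3 pic.py scene s3 260 130 340 210
```

```text
time_s: 4.62
ee_pos: [431.9, -1.1, 7.4]
ee_rot: [0.562, -0.431, 0.429, -0.56]
force: [0.0, -0.5, 0.5]
width: 58.5
time_s: 5.25
ee_pos: [433.4, -0.6, -5.1]
ee_rot: [-0.561, 0.43, -0.43, 0.561]
force: [0.1, -0.3, 0.6]
width: 58.6
t 5.25 tcp [433.4  -0.6  -5.1] jaw yaw 15.1 appr [ 0.  0. -1.] w 58.6 F [ 0.1 -0.3  0.6] q [-0.48  0.41  0.39  2.31 -0.34  0.48  0.45]
```

View pics/s3.png

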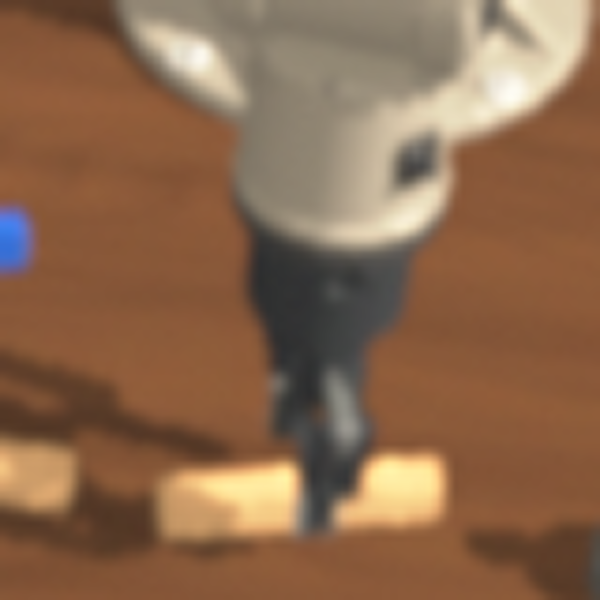

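```bash
python3 - <<'E'
from h import *
d=dict(np.load("pics/s3.npz"));W=cloud(d)
for v in range(192,204): print(v,[W[v,u].round().astype(int).tolist() for u in range(299,307,1)])
E
python3 -m inch '{"grip":[80,80,80,80,80],"translation":[[0,0,-0.5],[0,0,-0.9],[0,0,-0.9],[0,0,-0.9],[0,0,-0.9]],"angular":[[0,0,0],[0,0,0],[0,0,0],[0,0,0],[0,0,0]]}'; python3 st.py
```

```text
192 [[397, -4, 1], [476, -1, 80], [485, 2, 91], [502, 5, 108], [494, 9, 100], [501, 12, 108], [494, 15, 102], [496, 19, 104]]
193 [[470, -4, 70], [475, -1, 75], [490, 2, 91], [498, 5, 100], [498, 9, 100], [497, 12, 99], [497, 16, 100], [496, 19, 100]]
194 [[427, -3, 20], [476, -1, 71], [491, 3, 87], [494, 6, 90], [488, 10, 85], [487, 13, 84], [483, 17, 81], [484, 20, 83]]
195 [[463, -3, 52], [471, 0, 61], [494, 3, 85], [494, 7, 85], [489, 10, 81], [488, 14, 80], [486, 17, 79], [491, 20, 84]]
196 [[465, -3, 49], [469, 0, 54], [492, 4, 78], [496, 7, 82], [489, 11, 76], [488, 14, 75], [488, 18, 76], [491, 21, 79]]
197 [[471, -3, 50], [470, 1, 49], [498, 4, 78], [492, 7, 74], [492, 11, 74], [493, 14, 75], [464, 19, 46], [437, 24, 19]]
198 [[470, -2, 44], [467, 1, 41], [477, 5, 52], [475, 8, 50], [473, 12, 49], [471, 16, 48], [470, 19, 47], [434, 24, 11]]
199 [[474, -2, 43], [468, 2, 37], [472, 5, 42], [475, 9, 45], [472, 12, 43], [473, 16, 44], [435, 21, 6], [440, 24, 12]]
200 [[470, -1, 34], [472, 2, 36], [473, 6, 38], [471, 9, 36], [468, 13, 33], [473, 16, 39], [436, 21, 1], [434, 25, 0]]
201 [[472, -1, 30], [470, 3, 29], [473, 6, 33], [472, 10, 32], [471, 13, 32], [438, 18, -2], [438, 22, -2], [440, 25, 1]]
202 [[449, 0, 1], [444, 4, -4], [446, 7, -1], [450, 11, 4], [445, 15, -1], [443, 19, -3], [447, 22, 2], [445, 26, 1]]
203 [[452, 0, -1], [450, 4, -3], [453, 8, 1], [454, 11, 2], [450, 15, -1], [449, 19, -1], [450, 22, 0], [450, 26, 1]]
time_s: 5.92
ee_pos: [433.3, -0.6, -14.2]
ee_rot: [-0.561, 0.43, -0.43, 0.561]
force: [0.6, -1.0, -0.0]
width: 58.6
t 5.92 tcp [433.3  -0.6 -14.2] jaw yaw 15.1 appr [ 0.  0. -1.] w 58.6 F [ 0.6 -1.  -0. ] q [-0.47  0.43  0.38  2.31 -0.35  0.45  0.46]
```

```bash
python3 -m inch '{"grip":[80,80,150,220,220],"translation":[[0,0,-0.3],[0,0,-0.3],[0,0,-0.3],[0,0,-0.3],[0,0,-0.3]],"angular":[[0,0,0],[0,0,0],[0,0,0],[0,0,0],[0,0,0]]}' 40; python3 st.py;  python3 -m inch '{"grip":[220,220,220,220,220],"translation":[[0,0,0],[0,0,0],[0,0,0],[0,0,0],[0,0,0]],"angular":[[0,0,0],[0,0,0],[0,0,0],[0,0,0],[0,0,0]]}' 40; python3 st.py
```

```text
time_s: 6.55
ee_pos: [433.3, -0.6, -17.1]
ee_rot: [-0.561, 0.43, -0.43, 0.561]
force: [-1.7, -0.5, 5.7]
width: 18.9
t 6.55 tcp [433.3  -0.6 -17.1] jaw yaw 15.1 appr [ 0.  0. -1.] w 18.9 F [-1.7 -0.5  5.7] q [-0.46  0.43  0.37  2.31 -0.36  0.45  0.47]
time_s: 7.18
ee_pos: [433.3, -0.6, -17.1]
ee_rot: [-0.561, 0.43, -0.43, 0.561]
force: [-0.8, -0.0, 5.2]
width: 19.2
t 7.17 tcp [433.3  -0.6 -17.1] jaw yaw 15.1 appr [ 0.  0. -1.] w 19.2 F [-0.8 -0.   5.2] q [-0.46  0.43  0.37  2.31 -0.36  0.45  0.47]
```

```bash
python3 -m inch '{"grip":[220,220,220,220,220],"translation":[[0,0,2],[0,0,6],[0,0,12],[2,2,12],[5,4,12]],"angular":[[0,0,0],[0,0,0],[0,0,0.1],[0,0,0.25],[0,0,0.4]]}'; python3 -m inch '{"grip":[220,220,220,220,220],"translation":[[4,3,0],[8,6,0],[12,8,0],[13.3,9.3,0],[13.3,9.3,0]],"angular":[[0,0,0.18],[0,0,0.36],[0,0,0.54],[0,0,0.72],[0,0,0.8]]}'; python3 st.py
```

```text
time_s: 7.8
ee_pos: [484.0, 40.5, 104.0]
ee_rot: [-0.635, 0.308, -0.309, 0.637]
force: [-0.2, -0.2, 0.6]
width: 19.1
time_s: 8.43
ee_pos: [616.9, 133.5, 102.1]
ee_rot: [0.706, -0.036, 0.036, -0.706]
force: [-0.3, -0.7, -0.5]
width: 19.2
t 8.43 tcp [616.9 133.5 102.1] jaw yaw 84.1 appr [-0.  0. -1.] w 19.2 F [-0.3 -0.7 -0.5] q [-0.49  0.47  0.23  1.81 -0.13  0.88  1.27]
```

```bash
python3 -m inch '{"grip":[220,220,220,220,220],"translation":[[0,-0.1,-4],[0,-0.1,-7],[0,-0.1,-8.2],[0,-0.1,-8.5],[0,-0.1,-8.5]],"angular":[[0,0,0],[0,0,0],[0,0,0],[0,0,0],[0,0,0]]}'; python3 st.py; python3 -m inch '{"grip":[180,140,120,120,120],"translation":[[0,0,0],[0,0,0],[0,0,0],[0,0,2],[0,0,5]],"angular":[[0,0,0],[0,0,0],[0,0,0],[0,0,0],[0,0,0]]}'; python3 -m inch '{"grip":[120,100,80,80,80],"translation":[[0,0,4],[-4,-4,6],[-8,-10,6],[-10,-16,6],[-13,-22,6]],"angular":[[0,0,0],[0,0,-0.18],[0,0,-0.36],[0,0,-0.54],[0,0,-0.72]]}';python3 st.py; python3 pic.py top t4
```

```text
time_s: 9.05
ee_pos: [616.8, 131.5, 18.5]
ee_rot: [-0.706, 0.038, -0.038, 0.706]
force: [-0.2, 0.3, 0.3]
width: 19.0
t 9.05 tcp [616.8 131.5  18.5] jaw yaw 83.8 appr [ 0.001  0.    -1.   ] w 19.0 F [-0.2  0.3  0.3] q [-0.46  0.58  0.2   1.85 -0.16  0.73  1.29]
time_s: 9.68
ee_pos: [615.9, 131.2, 68.8]
ee_rot: [0.706, -0.039, 0.038, -0.706]
force: [0.3, -0.6, -0.0]
width: 45.4
time_s: 10.3
ee_pos: [492.2, -77.0, 129.2]
ee_rot: [-0.646, 0.286, -0.287, 0.647]
force: [1.2, -0.9, 0.5]
width: 58.6
t 10.3 tcp [492.2 -77.  129.2] jaw yaw 42.2 appr [ 0.002  0.001 -1.   ] w 58.6 F [ 1.2 -0.9  0.5] q [-0.38  0.24  0.47  2.1  -0.15  0.83  0.92]
```

View pics/t4.png

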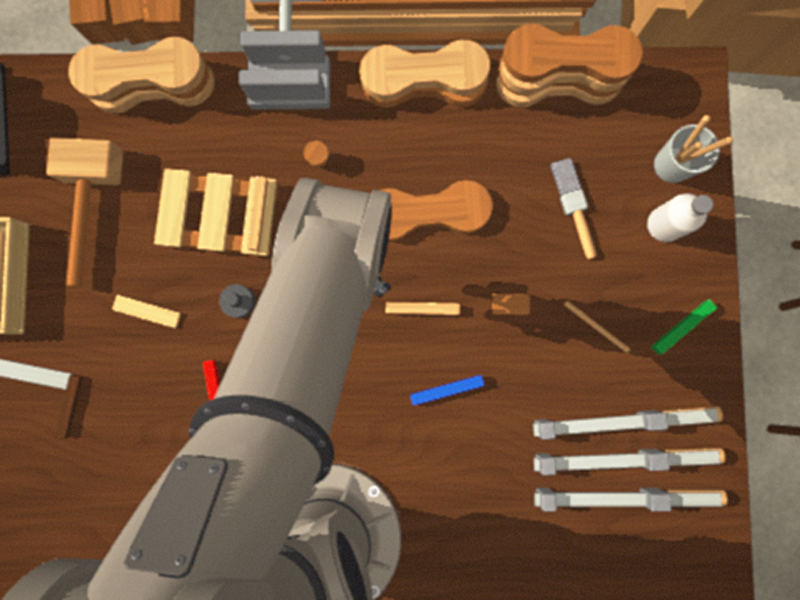

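Stick 1 lies on the right-hand slat at (262,216). Measuring it there.

```bash
python3 pic.py scene s4; python3 - <<'E'
from h import *
for n in("t4","s4"): obj(dict(np.load(f"pics/{n}.npz")),617,132,85,56,48,name=n)
E
```

```text
t4 n 345 rect [616.4 130.7  22.6 140.5] mean [615.8 131. ] yaw 174.0 z 56.5
s4 n 209 rect [619.3 131.   20.1 144.7] mean [621.2 130.9] yaw 173.9 z 55.8
```

```bash
python3 -m inch '{"grip":[80,80,80,80,80],"translation":[[-1,-2,0],[-2,-4,0],[-3,-6,0],[-4,-8,0],[-5,-9.6,-3]],"angular":[[0,0,-0.18],[0,0,-0.36],[0,0,-0.54],[0,0,-0.7],[0,0,-0.76]]}'; python3 -m inch '{"grip":[80,80,80,80,80],"translation":[[0,0,-2],[0,0,-5],[0,0,-5],[0,0,-5],[0,0,-5]],"angular":[[0,0,0],[0,0,0],[0,0,0],[0,0,0],[0,0,0]]}';python3 st.py
```

```text
time_s: 11.02
ee_pos: [444.2, -172.2, 99.8]
ee_rot: [0.493, -0.504, 0.506, -0.496]
force: [0.9, 1.0, -1.3]
width: 58.5
time_s: 11.65
ee_pos: [443.4, -171.5, 48.9]
ee_rot: [0.495, -0.504, 0.505, -0.496]
force: [1.0, -0.4, -0.3]
width: 58.8
t 11.65 tcp [ 443.4 -171.5   48.9] jaw yaw -1.0 appr [ 0.002  0.    -1.   ] w 58.8 F [ 1.  -0.4 -0.3] q [-0.26  0.37  0.59  2.21 -0.34  0.65  0.56]
```

```bash
python3 -m inch '{"grip":[80,80,80,80,80],"translation":[[-0.7,-1.3,0],[-0.7,-1.3,-2],[-0.7,-1.3,-4.5],[-0.7,-1.3,-6.1],[-0.7,-1.3,-6.5]],"angular":[[0,0,0],[0,0,0],[0,0,0],[0,0,0],[0,0,0]]}';python3 st.py; python3 -m inch '{"grip":[150,220,220,220,220],"translation":[[0,0,0],[0,0,0],[0,0,0],[0,0,0],[0,0,0]],"angular":[[0,0,0],[0,0,0],[0,0,0],[0,0,0],[0,0,0]]}' 40;python3 st.py
```

```text
time_s: 12.28
ee_pos: [435.0, -184.9, -17.8]
ee_rot: [-0.496, 0.505, -0.504, 0.495]
force: [-0.7, -0.7, 0.3]
width: 58.7
t 12.28 tcp [ 435.  -184.9  -17.8] jaw yaw -1.0 appr [-0.001  0.    -1.   ] w 58.7 F [-0.7 -0.7  0.3] q [-0.13  0.5   0.48  2.23 -0.47  0.51  0.7 ]
time_s: 12.9
ee_pos: [436.1, -184.6, -16.6]
ee_rot: [0.495, -0.504, 0.505, -0.496]
force: [-1.6, 0.9, 5.9]
width: 18.8
t 12.9 tcp [ 436.1 -184.6  -16.6] jaw yaw -1.0 appr [ 0.001 -0.    -1.   ] w 18.8 F [-1.6  0.9  5.9] q [-0.13  0.49  0.48  2.23 -0.47  0.51  0.7 ]
```

```bash
python3 -m inch '{"grip":[220,220,220,220,220],"translation":[[0,0,3],[0,0,8],[2,4,12],[4,8,13],[6,13,13]],"angular":[[0,0,0],[0,0,0],[0,0,0.15],[0,0,0.3],[0,0,0.45]]}'; python3 -m inch '{"grip":[220,220,220,220,220],"translation":[[2,5.5,0],[4,11,0],[6,16.5,0],[8,22,0],[10,27,0]],"angular":[[0,0,0.15],[0,0,0.3],[0,0,0.45],[0,0,0.6],[0,0,0.75]]}'; python3 st.py
```

```text
time_s: 13.52
ee_pos: [497.0, -53.2, 114.6]
ee_rot: [-0.596, 0.379, -0.381, 0.597]
force: [0.9, 0.2, -1.0]
width: 19.0
time_s: 14.15
ee_pos: [596.0, 217.9, 113.3]
ee_rot: [-0.694, 0.134, -0.134, 0.694]
force: [0.3, 0.1, -0.4]
width: 19.2
t 14.15 tcp [596.  217.9 113.3] jaw yaw 68.1 appr [ 0.001  0.    -1.   ] w 19.2 F [ 0.3  0.1 -0.4] q [-0.66  0.46  0.27  1.8  -0.15  0.9   0.87]
```

```bash
python3 -m inch '{"grip":[220,220,220,220,220],"translation":[[2,4,0],[3.9,8.4,0],[3.9,8.4,-3],[3.9,8.4,-6],[3.9,8.4,-7.5]],"angular":[[0,0,0.15],[0,0,0.278],[0,0,0.278],[0,0,0.278],[0,0,0.278]]}';python3 st.py
```

```text
time_s: 14.78
ee_pos: [633.9, 299.2, 36.5]
ee_rot: [0.706, -0.039, 0.038, -0.706]
force: [-0.1, 0.4, 0.3]
width: 19.1
t 14.78 tcp [633.9 299.2  36.5] jaw yaw 83.7 appr [-0.001 -0.001 -1.   ] w 19.1 F [-0.1  0.4  0.3] q [-0.66  0.64  0.18  1.67 -0.14  0.84  1.04]
```

```bash
python3 -m inch '{"grip":[220,220,220,220,220],"translation":[[0.1,0.2,-1],[0.1,0.2,-1.7],[0.1,0.2,-1.9],[0.1,0.2,-1.9],[0.1,0.2,-1.9]],"angular":[[0,0,0],[0,0,0],[0,0,0],[0,0,0],[0,0,0]]}';python3 st.py; python3 -m inch '{"grip":[180,140,120,120,120],"translation":[[0,0,0],[0,0,0],[0,0,0],[0,0,2],[0,0,6]],"angular":[[0,0,0],[0,0,0],[0,0,0],[0,0,0],[0,0,0]]}'; python3 -m inch '{"grip":[120,80,80,80,80],"translation":[[0,0,4],[-2,-5,5],[-4,-10,5],[-6,-16,5],[-8,-22,5]],"angular":[[0,0,-0.15],[0,0,-0.3],[0,0,-0.45],[0,0,-0.6],[0,0,-0.75]]}';python3 st.py
```

```text
time_s: 15.4
ee_pos: [635.9, 301.6, 19.2]
ee_rot: [-0.706, 0.039, -0.039, 0.706]
force: [0.4, 1.1, 0.1]
width: 19.2
t 15.4 tcp [635.9 301.6  19.2] jaw yaw 83.7 appr [ 0.001  0.    -1.   ] w 19.2 F [0.4 1.1 0.1] q [-0.66  0.67  0.17  1.67 -0.15  0.81  1.04]
time_s: 16.02
ee_pos: [634.9, 301.2, 79.1]
ee_rot: [0.707, -0.039, 0.038, -0.706]
force: [0.5, 0.3, 0.6]
width: 45.2
time_s: 16.65
ee_pos: [555.7, 81.4, 130.2]
ee_rot: [-0.641, 0.296, -0.297, 0.643]
force: [2.2, -0.5, 0.3]
width: 58.7
t 16.65 tcp [555.7  81.4 130.2] jaw yaw 40.5 appr [ 0.002  0.001 -1.   ] w 58.7 F [ 2.2 -0.5  0.3] q [-0.61  0.34  0.43  1.96 -0.19  0.88  0.62]
```

```bash
python3 -m inch '{"grip":[45,45,45,45,45],"translation":[[-1.2,-5.6,0],[-2.4,-11,0],[-3.6,-16.6,0],[-4.8,-22.2,0],[-6,-27.5,0]],"angular":[[0,0,-0.15],[0,0,-0.3],[0,0,-0.45],[0,0,-0.6],[0,0,-0.74]]}';python3 st.py; python3 pic.py top t5; python3 pic.py scene s5;python3 - <<'E'
from h import *
for n in("t5","s5"):
  d=dict(np.load(f"pics/{n}.npz"))
  obj(d,617,132,85,56,48,name=n);obj(d,635,301,85,56,48,name=n);obj(d,443,-355,50,16,11,name="sample")
E
```

```text
time_s: 17.27
ee_pos: [496.0, -193.7, 130.2]
ee_rot: [0.491, -0.508, 0.509, -0.492]
force: [0.3, -0.7, 0.0]
width: 70.1
t 17.27 tcp [ 496.  -193.7  130.2] jaw yaw -1.9 appr [ 0.002  0.001 -1.   ] w 70.1 F [ 0.3 -0.7  0. ] q [-0.31  0.34  0.68  2.03 -0.28  0.86  0.49]
t5 n 345 rect [616.4 130.9  22.5 140.5] mean [615.5 131.1] yaw 174.1 z 56.8
t5 n 357 rect [635.1 299.8  24.5 139.8] mean [634.8 300.5] yaw 173.4 z 56.3
sample n 313 rect [ 443.8 -353.7   69.1   39.3] mean [ 444.8 -353.8] yaw 89.7 z 17.4
s5 n 211 rect [619.7 131.   20.1 145.6] mean [621.6 130.9] yaw 174.0 z 56.1
s5 n 233 rect [637.7 300.3  21.6 145.2] mean [639.8 300.2] yaw 173.4 z 55.4
sample n 155 rect [ 447.3 -353.1   70.1   45.3] mean [ 446.5 -352.7] yaw 89.8 z 15.3
```

```bash
python3 -m inch '{"grip":[45,45,45,45,45],"translation":[[-1.2,-4,0],[-2.5,-8,0],[-3.8,-12,0],[-5.1,-16,0],[-5.1,-16,-4]],"angular":[[0,0,0.01],[0,0,0.01],[0,0,0.01],[0,0,0.01],[0,0,0.01]]}';python3 -m inch '{"grip":[45,45,45,45,45],"translation":[[0,0,-3],[0,0,-6],[0,0,-6],[0,0,-6],[0,0,-6]],"angular":[[0,0,0],[0,0,0],[0,0,0],[0,0,0],[0,0,0]]}';python3 st.py
```

```text
time_s: 18.0
ee_pos: [445.8, -356.2, 91.7]
ee_rot: [0.494, -0.503, 0.508, -0.495]
force: [0.9, 1.4, -1.0]
width: 70.5
time_s: 18.62
ee_pos: [445.9, -352.4, 30.2]
ee_rot: [0.495, -0.504, 0.505, -0.496]
force: [-0.7, -0.5, 0.7]
width: 70.4
t 18.62 tcp [ 445.9 -352.4   30.2] jaw yaw -1.1 appr [ 0.002 -0.001 -1.   ] w 70.4 F [-0.7 -0.5  0.7] q [ 0.1   0.54  0.59  2.01 -0.46  0.71  0.95]
```

```bash
python3 -m inch '{"grip":[45,45,45,45,45],"translation":[[0,-0.1,-2],[0,-0.1,-3.8],[0,-0.1,-4.6],[0,-0.1,-4.7],[0,-0.1,-4.7]],"angular":[[0,0,0],[0,0,0],[0,0,0],[0,0,0],[0,0,0]]}';python3 st.py; python3 -m inch '{"grip":[100,180,180,180,180],"translation":[[0,0,0],[0,0,0],[0,0,0],[0,0,0],[0,0,0]],"angular":[[0,0,0],[0,0,0],[0,0,0],[0,0,0],[0,0,0]]}' 40;python3 st.py
```

```text
time_s: 19.25
ee_pos: [445.1, -353.2, -18.2]
ee_rot: [0.495, -0.505, 0.505, -0.495]
force: [-0.4, 0.4, -0.0]
width: 70.4
t 19.25 tcp [ 445.1 -353.2  -18.2] jaw yaw -1.1 appr [ 0. -0. -1.] w 70.4 F [-0.4  0.4 -0. ] q [ 0.15  0.62  0.52  2.03 -0.51  0.63  1.  ]
time_s: 19.88
ee_pos: [445.3, -353.1, -17.7]
ee_rot: [0.495, -0.505, 0.505, -0.495]
force: [-1.7, 0.8, 8.3]
width: 38.7
t 19.88 tcp [ 445.3 -353.1  -17.7] jaw yaw -1.1 appr [ 0.001 -0.    -1.   ] w 38.7 F [-1.7  0.8  8.3] q [ 0.15  0.62  0.52  2.03 -0.52  0.63  1.  ]
```

```bash
python3 -m inch '{"grip":[180,180,180,180,180],"translation":[[0,0,3],[0,0,8],[1,4,12],[2,9,13],[4,14,13]],"angular":[[0,0,0],[0,0,0],[0,0,0.1],[0,0,0.2],[0,0,0.3]]}'; python3 -m inch '{"grip":[180,180,180,180,180],"translation":[[2,5.5,0],[4,11,0],[6,16.5,0],[8,22,0],[10,27.5,0]],"angular":[[0,0,0.15],[0,0,0.3],[0,0,0.45],[0,0,0.6],[0,0,0.75]]}'; python3 st.py
```

```text
time_s: 20.5
ee_pos: [485.6, -211.8, 113.1]
ee_rot: [-0.565, 0.424, -0.425, 0.566]
force: [0.5, -0.3, -0.3]
width: 38.7
time_s: 21.12
ee_pos: [585.6, 63.9, 112.1]
ee_rot: [-0.682, 0.187, -0.187, 0.682]
force: [1.1, -1.1, 0.3]
width: 38.6
t 21.12 tcp [585.6  63.9 112.1] jaw yaw 59.3 appr [ 0.001  0.    -1.   ] w 38.6 F [ 1.1 -1.1  0.3] q [-0.5   0.4   0.35  1.91 -0.18  0.86  0.98]
```

```bash
python3 -m inch '{"grip":[180,180,180,180,180],"translation":[[1.3,5,0],[2.6,10,0],[4,15.3,0],[4,15.3,-2],[4,15.3,-4]],"angular":[[0,0,0.15],[0,0,0.3],[0,0,0.431],[0,0,0.431],[0,0,0.431]]}';python3 -m inch '{"grip":[180,180,180,180,180],"translation":[[0,0,-2],[0,0,-4],[0,0,-5],[0,0,-5.2],[0,0,-5.2]],"angular":[[0,0,0],[0,0,0],[0,0,0],[0,0,0],[0,0,0]]}';python3 st.py
```

```text
time_s: 21.75
ee_pos: [624.9, 214.5, 70.8]
ee_rot: [0.706, -0.039, 0.039, -0.706]
force: [-0.0, -0.7, -0.9]
width: 38.2
time_s: 22.38
ee_pos: [625.4, 215.0, 20.1]
ee_rot: [-0.706, 0.038, -0.039, 0.706]
force: [-0.6, 0.9, 0.3]
width: 38.4
t 22.38 tcp [625.4 215.   20.1] jaw yaw 83.8 appr [ 0.001  0.    -1.   ] w 38.4 F [-0.6  0.9  0.3] q [-0.57  0.61  0.19  1.78 -0.16  0.76  1.17]
```

```bash
python3 -m inch '{"grip":[180,180,180,120,90],"translation":[[0,0.1,-0.2],[0,0.1,-0.3],[0,0.1,-0.3],[0,0.1,-0.3],[0,0.1,-0.3]],"angular":[[0,0,0],[0,0,0],[0,0,0],[0,0,0],[0,0,0]]}';python3 st.py; python3 -m inch '{"grip":[90,90,60,20,0],"translation":[[0,0,2],[0,0,6],[0,0,10],[0,-5,10],[0,-10,10]],"angular":[[0,0,0],[0,0,0],[0,0,0],[0,0,-0.18],[0,0,-0.36]]}';  python3 -m inch '{"grip":[0,0,0,0,0],"translation":[[0,-5,0],[0,-10,0],[0,-16,0],[0,-22,0],[0,-28,0]],"angular":[[0,0,-0.18],[0,0,-0.36],[0,0,-0.54],[0,0,-0.72],[0,0,-0.9]]}';python3 st.py;python3 pic.py top t6; python3 pic.py scene s6;python3 - <<'E'
from h import *
for n in("t6","s6"):
  d=dict(np.load(f"pics/{n}.npz"))
  obj(d,617,132,85,56,50,name=n);obj(d,635,301,85,56,50,name=n);obj(d,626,216.7,45,48,41,name="sample");obj(d,625,-195,145,30,23,name="seat")
E
```

```text
time_s: 23.0
ee_pos: [625.1, 216.0, 16.8]
ee_rot: [0.706, -0.038, 0.039, -0.706]
force: [1.1, -0.5, -0.2]
width: 55.3
t 23.0 tcp [625.1 216.   16.8] jaw yaw 83.8 appr [ 0. -0. -1.] w 55.3 F [ 1.1 -0.5 -0.2] q [-0.57  0.62  0.19  1.78 -0.16  0.76  1.17]
time_s: 23.62
ee_pos: [625.6, 115.2, 118.9]
ee_rot: [-0.687, 0.165, -0.167, 0.688]
force: [0.5, -0.5, -1.0]
width: 85.2
time_s: 24.25
ee_pos: [625.4, -165.7, 118.4]
ee_rot: [-0.546, 0.448, -0.449, 0.547]
force: [0.8, -0.1, -0.2]
width: 85.4
t 24.25 tcp [ 625.4 -165.7  118.4] jaw yaw 11.3 appr [ 0.002  0.001 -1.   ] w 85.4 F [ 0.8 -0.1 -0.2] q [-0.26  0.52  0.58  1.78 -0.35  0.94  0.66]
t6 n 281 rect [623.7 130.6  21.  126. ] mean [626.2 130.6] yaw 173.5 z 56.8
t6 n 347 rect [635.2 300.8  24.2 140.1] mean [634.4 300.9] yaw 173.5 z 56.6
sample n 326 rect [625.9 215.3  42.3  70.6] mean [625.7 215.1] yaw 175.4 z 49.0
seat n 1028 rect [ 633.7 -254.   126.8   95.3] mean [ 632.7 -258.4] yaw 95.4 z 31.1
s6 n 206 rect [618.6 131.3  19.9 143.3] mean [620.8 131. ] yaw 173.9 z 56.0
s6 n 232 rect [638.1 300.5  20.9 146. ] mean [640.7 300.2] yaw 173.1 z 56.1
sample n 222 rect [629.1 215.   40.2  74.8] mean [629.5 215. ] yaw 172.6 z 47.9
seat n 1342 rect [ 630.2 -194.3  101.7  246.3] mean [ 629.8 -193.8] yaw 95.6 z 29.7
```

View pics/s6.png

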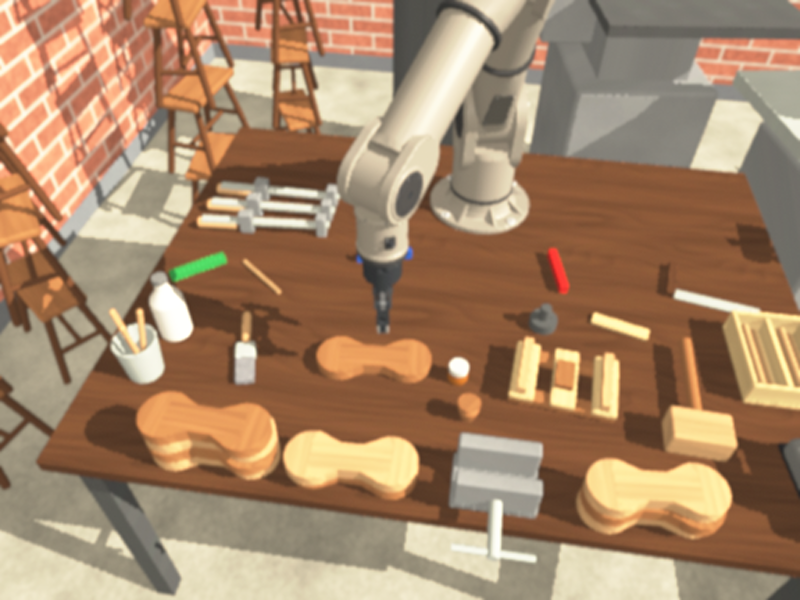

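```bash
python3 -m inch '{"grip":[0,0,0,0,0],"translation":[[0.2,-1.4,0],[0.3,-2.9,0],[0.3,-2.9,-3],[0.3,-2.9,-5],[0.3,-2.9,-5]],"angular":[[0,0,-0.05],[0,0,-0.098],[0,0,-0.098],[0,0,-0.098],[0,0,-0.098]]}';python3 st.py
```

```text
time_s: 24.98
ee_pos: [627.2, -192.5, 65.3]
ee_rot: [0.526, -0.474, 0.472, -0.525]
force: [-0.4, 0.4, 0.5]
width: 86.0
t 24.98 tcp [ 627.2 -192.5   65.3] jaw yaw 6.0 appr [-0.003  0.001 -1.   ] w 86.0 F [-0.4  0.4  0.5] q [-0.2   0.61  0.56  1.78 -0.41  0.87  0.65]
```

```bash
python3 -m inch '{"grip":[0,0,0,0,0],"translation":[[0.1,-0.2,-2],[0.1,-0.2,-5],[0.1,-0.2,-7],[0.1,-0.2,-7.8],[0.1,-0.2,-7.8]],"angular":[[0,0,0],[0,0,0],[0,0,0],[0,0,0],[0,0,0]]}';python3 st.py; python3 -m inch '{"grip":[60,140,140,140,140],"translation":[[0,0,0],[0,0,0],[0,0,0],[0,0,0],[0,0,0]],"angular":[[0,0,0],[0,0,0],[0,0,0],[0,0,0],[0,0,0]]}' 70;python3 st.py
```

```text
time_s: 25.6
ee_pos: [629.1, -195.2, -11.4]
ee_rot: [0.525, -0.473, 0.473, -0.525]
force: [0.7, 0.2, 0.0]
width: 85.1
t 25.6 tcp [ 629.1 -195.2  -11.4] jaw yaw 5.9 appr [-0. -0. -1.] w 85.1 F [0.7 0.2 0. ] q [-0.15  0.71  0.5   1.81 -0.48  0.75  0.7 ]
time_s: 26.22
ee_pos: [629.5, -195.2, -10.0]
ee_rot: [-0.525, 0.473, -0.474, 0.526]
force: [-3.7, 1.1, 10.1]
width: 54.1
t 26.23 tcp [ 629.5 -195.2  -10. ] jaw yaw 6.0 appr [ 0.001  0.    -1.   ] w 54.1 F [-3.7  1.1 10.1] q [-0.15  0.71  0.5   1.81 -0.48  0.75  0.7 ]
```

```bash
python3 -m inch '{"grip":[140,140,140,140,140],"translation":[[0,0,2],[0,0,6],[0,0,11],[0,0,14],[0,3,15]],"angular":[[0,0,0],[0,0,0],[0,0,0],[0,0,0],[0,0,-0.04]]}'; python3 st.py; python3 -m inch '{"grip":[140,140,140,140,140],"translation":[[0,4,0],[0,9,0],[0,14,0],[0,19,0],[0,24,0]],"angular":[[0,0,-0.04],[0,0,-0.08],[0,0,-0.12],[0,0,-0.16],[0,0,-0.168]]}';  python3 -m inch '{"grip":[140,140,140,140,140],"translation":[[0,4,0],[0,8,0],[0,11,0],[0,13,0],[0,14,0]],"angular":[[0,0,0],[0,0,0],[0,0,0],[0,0,0],[0,0,0]]}'; python3 st.py
```

```text
time_s: 26.85
ee_pos: [629.5, -167.7, 142.5]
ee_rot: [-0.514, 0.484, -0.486, 0.515]
force: [0.4, 0.9, -5.5]
width: 53.9
t 26.85 tcp [ 629.5 -167.7  142.5] jaw yaw 3.4 appr [ 0.004 -0.001 -1.   ] w 53.9 F [ 0.4  0.9 -5.5] q [-0.3   0.51  0.63  1.75 -0.35  0.99  0.53]
time_s: 27.48
ee_pos: [628.9, 76.6, 140.0]
ee_rot: [0.473, -0.526, 0.526, -0.473]
force: [0.0, 0.1, -3.9]
width: 54.0
time_s: 28.1
ee_pos: [629.0, 215.7, 139.2]
ee_rot: [0.473, -0.525, 0.525, -0.474]
force: [0.4, -0.1, -3.7]
width: 54.3
t 28.1 tcp [629.  215.7 139.2] jaw yaw -5.9 appr [ 0.  0. -1.] w 54.3 F [ 0.4 -0.1 -3.7] q [-0.88  0.54  0.64  1.72 -0.38  1.   -0.21]
```

```bash
python3 pic.py scene s7 300 130 460 290; python3 - <<'E'
from h import *
d=dict(np.load("pics/s7.npz"));obj(d,626,216,135,180,165,186,name="seat")
E
```

```text
seat n 1617 rect [636.7 213.8 246.6 111.9] mean [637.7 214.6] yaw 84.4 z 178.4
```

View pics/s7.png

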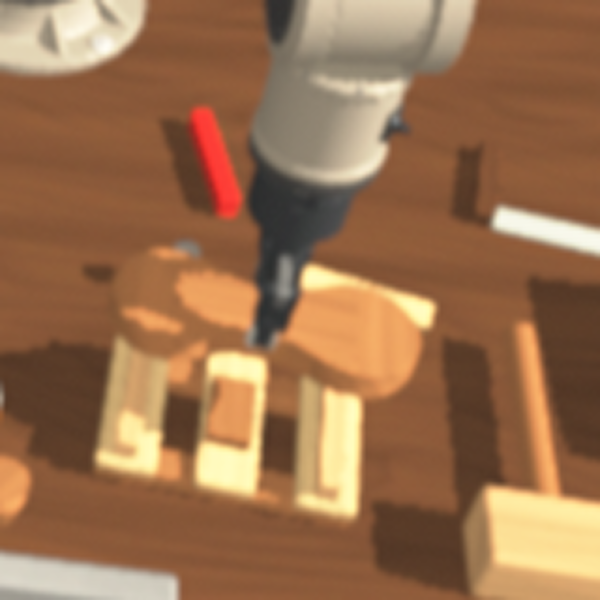

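```bash
python3 -m inch '{"grip":[140,140,140,140,140],"translation":[[-0.2,0.1,-2],[-0.3,0.1,-4.5],[-0.3,0.1,-7],[-0.3,0.1,-8.2],[-0.3,0.1,-8.6]],"angular":[[0,0,0],[0,0,0],[0,0,0],[0,0,0],[0,0,0]]}';python3 st.py;python3 -m inch '{"grip":[140,140,140,140,140],"translation":[[0,0,-0.2],[0,0,-0.4],[0,0,-0.5],[0,0,-0.5],[0,0,-0.5]],"angular":[[0,0,0],[0,0,0],[0,0,0],[0,0,0],[0,0,0]]}';python3 st.py
```

```text
time_s: 28.78
ee_pos: [625.8, 214.9, 51.8]
ee_rot: [-0.474, 0.526, -0.526, 0.473]
force: [-0.7, -0.6, -3.7]
width: 54.0
t 28.77 tcp [625.8 214.9  51.8] jaw yaw -6.0 appr [-0.001 -0.001 -1.   ] w 54.0 F [-0.7 -0.6 -3.7] q [-0.84  0.64  0.58  1.78 -0.45  0.86 -0.16]
time_s: 29.4
ee_pos: [626.2, 216.0, 47.9]
ee_rot: [0.473, -0.525, 0.525, -0.473]
force: [-0.1, -0.3, -3.9]
width: 54.0
t 29.4 tcp [626.2 216.   47.9] jaw yaw -6.0 appr [ 0.  0. -1.] w 54.0 F [-0.1 -0.3 -3.9] q [-0.84  0.64  0.57  1.78 -0.45  0.85 -0.16]
```

Not resting yet; lower a little until the force changes.

```bash
python3 -m inch '{"grip":[140,140,140,140,140],"translation":[[0,0,-0.1],[0,0,-0.2],[0,0,-0.2],[0,0,-0.2],[0,0,-0.2]],"angular":[[0,0,0],[0,0,0],[0,0,0],[0,0,0],[0,0,0]]}';python3 st.py
```

```text
time_s: 30.02
ee_pos: [626.1, 216.0, 45.8]
ee_rot: [-0.473, 0.525, -0.525, 0.473]
force: [-1.1, 0.4, 0.5]
width: 53.9
t 30.02 tcp [626.1 216.   45.8] jaw yaw -6.0 appr [-0.  0. -1.] w 53.9 F [-1.1  0.4  0.5] q [-0.84  0.65  0.57  1.78 -0.45  0.85 -0.15]
```

```bash
python3 -m inch '{"grip":[110,70,30,0,0],"translation":[[0,0,0],[0,0,0],[0,0,0],[0,0,0],[0,0,1]],"angular":[[0,0,0],[0,0,0],[0,0,0],[0,0,0],[0,0,0]]}';python3 -m inch '{"grip":[0,0,0,0,0],"translation":[[0,0,3],[0,0,7],[0,0,10],[-6,0,10],[-12,-3,10]],"angular":[[0,0,0],[0,0,0],[0,0,0],[0,0,0],[0,0,0]]}';python3 st.py;python3 pic.py top t8; python3 pic.py scene s8;python3 - <<'E'
from h import *
for n in("t8","s8"):
  d=dict(np.load(f"pics/{n}.npz"))
  obj(d,626,216,145,86,76,name="seat");obj(d,452,174,50,60,50,name="knob");obj(d,452,174,50,25,18,34,name="disc")
E
```

```text
time_s: 30.65
ee_pos: [625.7, 215.8, 55.5]
ee_rot: [-0.474, 0.525, -0.525, 0.473]
force: [-0.3, -0.4, -0.4]
width: 85.2
time_s: 31.28
ee_pos: [508.9, 189.1, 156.1]
ee_rot: [-0.474, 0.525, -0.525, 0.474]
force: [-0.8, -1.0, 0.9]
width: 85.1
t 31.27 tcp [508.9 189.1 156.1] jaw yaw -5.8 appr [ 0.001  0.001 -1.   ] w 85.1 F [-0.8 -1.   0.9] q [-1.06  0.32  0.71  1.99 -0.26  0.93 -0.32]
seat n 1579 rect [623.6 202.4 223.4  99.1] mean [627.1 182.6] yaw 74.4 z 86.5
knob n 73 rect [452.  175.   26.7  23.5] mean [451.8 174.6] yaw 78.4 z 60.4
disc n 275 rect [452.3 175.9  62.8  61.2] mean [451.1 172.8] yaw 158.3 z 25.7
seat n 1559 rect [629.4 215.3 246.7 109.2] mean [631.1 217.1] yaw 84.2 z 85.3
knob n 44 rect [457.4 174.2  21.3  31.7] mean [457.4 174.3] yaw 172.4 z 58.1
disc n 159 rect [457.4 174.5  62.4  61.6] mean [460.6 174.6] yaw 77.7 z 25.1
```

View pics/s8.png

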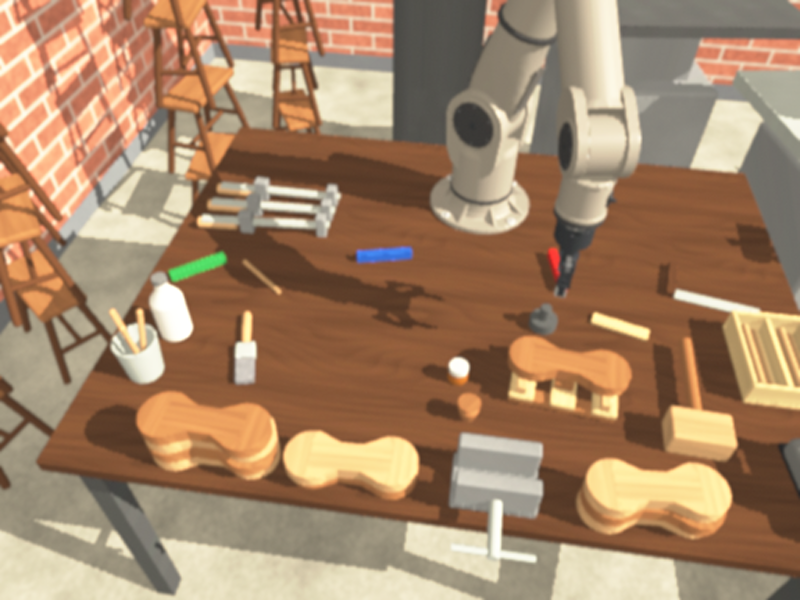

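View pics/t8.png

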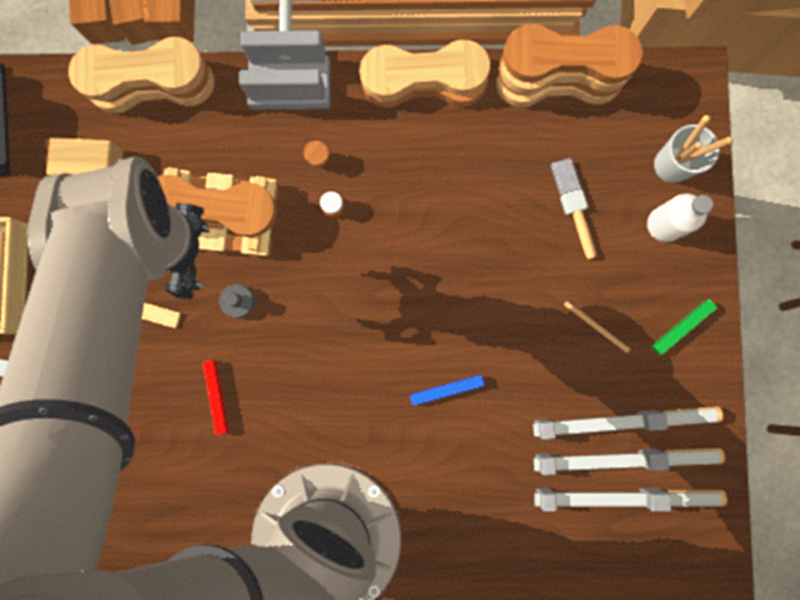

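```bash
python3 -m inch '{"grip":[80,80,80,80,80],"translation":[[-3,-0.7,0],[-5.5,-1.3,0],[-5.5,-1.3,-3],[-5.5,-1.3,-6],[-5.5,-1.3,-6]],"angular":[[0,0,0],[0,0,0],[0,0,0],[0,0,0],[0,0,0]]}';python3 st.py
```

```text
time_s: 32.0
ee_pos: [454.4, 174.3, 95.0]
ee_rot: [-0.474, 0.525, -0.525, 0.472]
force: [0.2, -0.2, 1.1]
width: 58.5
t 32.0 tcp [454.4 174.3  95. ] jaw yaw -6.0 appr [-0.002 -0.002 -1.   ] w 58.5 F [ 0.2 -0.2  1.1] q [-1.08  0.32  0.69  2.15 -0.29  0.76 -0.31]
```

```bash
python3 -m inch '{"grip":[80,80,80,80,80],"translation":[[-0.1,0,-2],[-0.1,0,-5],[-0.1,0,-7.5],[-0.1,0,-8.2],[-0.1,0,-8.2]],"angular":[[0,0,0],[0,0,0],[0,0,0],[0,0,0],[0,0,0]]}';python3 st.py;python3 -m inch '{"grip":[130,200,200,200,200],"translation":[[0,0,0],[0,0,0],[0,0,0],[0,0,0],[0,0,0]],"angular":[[0,0,0],[0,0,0],[0,0,0],[0,0,0],[0,0,0]]}' 90;python3 st.py
```

```text
time_s: 32.62
ee_pos: [454.7, 175.1, 14.6]
ee_rot: [-0.473, 0.525, -0.525, 0.473]
force: [-0.1, -0.3, 0.0]
width: 58.9
t 32.62 tcp [454.7 175.1  14.6] jaw yaw -6.0 appr [ 0.  0. -1.] w 58.9 F [-0.1 -0.3  0. ] q [-0.96  0.46  0.57  2.2  -0.44  0.59 -0.17]
time_s: 33.25
ee_pos: [454.4, 175.4, 14.8]
ee_rot: [-0.473, 0.526, -0.525, 0.474]
force: [-6.4, -1.3, 21.8]
width: 23.3
t 33.25 tcp [454.4 175.4  14.8] jaw yaw -6.0 appr [ 0.     0.001 -1.   ] w 23.3 F [-6.4 -1.3 21.8] q [-0.96  0.46  0.57  2.2  -0.45  0.59 -0.17]
```

```bash
python3 -m inch '{"grip":[200,200,200,200,200],"translation":[[0,0,1],[0,0,4],[0,0,9],[0,0,13],[0,0,14]],"angular":[[0,0,0],[0,0,0],[0,0,0],[0,0,0],[0,0,0]]}';python3 st.py;python3 -m inch '{"grip":[200,200,200,200,200],"translation":[[4,1,0],[9,2,0],[14,3.2,0],[17.2,4,0],[17.2,4,0]],"angular":[[0,0,0],[0,0,0],[0,0,0],[0,0,0],[0,0,0]]}';python3 st.py;python3 pic.py scene s9 300 100 460 260
```

```text
time_s: 33.88
ee_pos: [454.9, 175.5, 155.8]
ee_rot: [-0.472, 0.525, -0.525, 0.475]
force: [0.1, -0.3, -7.1]
width: 22.7
t 33.88 tcp [454.9 175.5 155.8] jaw yaw -5.9 appr [ 0.002  0.003 -1.   ] w 22.7 F [ 0.1 -0.3 -7.1] q [-1.16  0.21  0.76  2.1  -0.19  0.89 -0.39]
time_s: 34.5
ee_pos: [627.2, 214.8, 151.4]
ee_rot: [0.474, -0.525, 0.526, -0.472]
force: [-0.3, -0.9, -6.2]
width: 23.0
t 34.5 tcp [627.2 214.8 151.4] jaw yaw -6.0 appr [-0.001 -0.002 -1.   ] w 23.0 F [-0.3 -0.9 -6.2] q [-0.92  0.54  0.69  1.71 -0.39  1.03 -0.2 ]
```

View pics/s9.png

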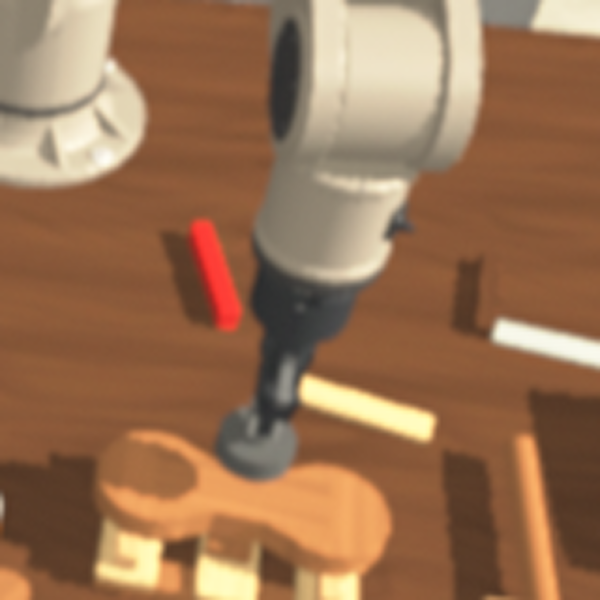

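```bash
python3 -m inch '{"grip":[200,200,200,200,200],"translation":[[0,0.05,-2],[0,0.05,-3.5],[0,0.05,-4.4],[0,0.05,-4.8],[0,0.05,-4.8]],"angular":[[0,0,0],[0,0,0],[0,0,0],[0,0,0],[0,0,0]]}';python3 st.py;python3 -m inch '{"grip":[200,200,200,200,200],"translation":[[0,0,-0.1],[0,0,-0.2],[0,0,-0.2],[0,0,-0.2],[0,0,-0.2]],"angular":[[0,0,0],[0,0,0],[0,0,0],[0,0,0],[0,0,0]]}';python3 st.py
```

```text
time_s: 35.17
ee_pos: [626.2, 215.5, 105.7]
ee_rot: [-0.473, 0.525, -0.525, 0.473]
force: [0.1, 0.6, -5.8]
width: 22.9
t 35.17 tcp [626.2 215.5 105.7] jaw yaw -6.0 appr [-0.  0. -1.] w 22.9 F [ 0.1  0.6 -5.8] q [-0.89  0.59  0.66  1.75 -0.43  0.95 -0.17]
time_s: 35.8
ee_pos: [626.2, 215.5, 103.8]
ee_rot: [-0.473, 0.525, -0.525, 0.473]
force: [-0.1, 0.8, -6.3]
width: 22.8
t 35.8 tcp [626.2 215.5 103.8] jaw yaw -6.0 appr [ 0.  0. -1.] w 22.8 F [-0.1  0.8 -6.3] q [-0.89  0.59  0.66  1.75 -0.43  0.95 -0.17]
```

```bash
python3 -m inch '{"grip":[200,200,200,200,200],"translation":[[0,0,-0.1],[0,0,-0.2],[0,0,-0.2],[0,0,-0.2],[0,0,-0.2]],"angular":[[0,0,0],[0,0,0],[0,0,0],[0,0,0],[0,0,0]]}';python3 st.py
```

```text
time_s: 36.42
ee_pos: [626.2, 215.5, 101.7]
ee_rot: [-0.473, 0.525, -0.525, 0.473]
force: [0.4, 0.2, -6.1]
width: 22.9
t 36.42 tcp [626.2 215.5 101.7] jaw yaw -6.0 appr [-0.  0. -1.] w 22.9 F [ 0.4  0.2 -6.1] q [-0.89  0.59  0.66  1.75 -0.43  0.94 -0.16]
```

```bash
python3 -m inch '{"grip":[200,200,200,200,200],"translation":[[0,0,-0.1],[0,0,-0.1],[0,0,-0.1],[0,0,-0.1],[0,0,-0.1]],"angular":[[0,0,0],[0,0,0],[0,0,0],[0,0,0],[0,0,0]]}';python3 st.py
```

```text
time_s: 37.05
ee_pos: [626.2, 215.5, 100.7]
ee_rot: [-0.473, 0.525, -0.525, 0.473]
force: [0.5, 0.0, -4.7]
width: 23.2
t 37.05 tcp [626.2 215.5 100.7] jaw yaw -6.0 appr [ 0.  0. -1.] w 23.2 F [ 0.5  0.  -4.7] q [-0.89  0.59  0.65  1.75 -0.43  0.94 -0.16]
```

Contact is just beginning. One more millimetre, then release.

```bash
python3 -m inch '{"grip":[200,200,200,200,200],"translation":[[0,0,-0.1],[0,0,-0.1],[0,0,-0.1],[0,0,-0.1],[0,0,-0.1]],"angular":[[0,0,0],[0,0,0],[0,0,0],[0,0,0],[0,0,0]]}';python3 st.py;python3 -m inch '{"grip":[190,175,150,120,90],"translation":[[0,0,0],[0,0,0],[0,0,0],[0,0,0],[0,0,0]],"angular":[[0,0,0],[0,0,0],[0,0,0],[0,0,0],[0,0,0]]}';python3 st.py;python3 -m inch '{"grip":[80,80,80,80,80],"translation":[[0,0,2],[0,0,5],[0,0,9],[-3,3,11],[-7,8,11]],"angular":[[0,0,0],[0,0,0],[0,0,0],[0,0,0],[0,0,0]]}';python3 -m inch '{"grip":[80,80,80,80,80],"translation":[[-3,5,0],[-6,10,0],[-9,15,0],[-10,20,0],[-10,22,0]],"angular":[[0,0,0],[0,0,0],[0,0,0],[0,0,0],[0,0,0]]}';python3 st.py;python3 pic.py top t10; python3 pic.py scene s10;python3 - <<'E'
from h import *
for n in("t10","s10"):
  d=dict(np.load(f"pics/{n}.npz"));print(n)
  obj(d,626,216,145,86,77,94,name="seat");obj(d,626,216,50,146,134,name="knob");obj(d,626,216,50,111,104,117,name="disc");obj(d,434,354,80,9,5,name="lath")
  obj(d,617,132,85,56,48,62,name="st1");obj(d,635,301,85,56,48,62,name="st2")
E
```

```text
time_s: 37.67
ee_pos: [626.3, 215.5, 100.6]
ee_rot: [-0.473, 0.525, -0.525, 0.474]
force: [-4.8, -1.1, 9.3]
width: 22.6
t 37.67 tcp [626.3 215.5 100.6] jaw yaw -6.0 appr [ 0.     0.001 -1.   ] w 22.6 F [-4.8 -1.1  9.3] q [-0.89  0.59  0.65  1.75 -0.44  0.94 -0.16]
time_s: 38.3
ee_pos: [626.2, 215.5, 99.7]
ee_rot: [-0.473, 0.525, -0.525, 0.473]
force: [0.4, 0.4, -0.5]
width: 55.4
t 38.3 tcp [626.2 215.5  99.7] jaw yaw -6.0 appr [-0.  0. -1.] w 55.4 F [ 0.4  0.4 -0.5] q [-0.89  0.6   0.65  1.75 -0.44  0.94 -0.16]
time_s: 38.92
ee_pos: [558.4, 293.5, 213.1]
ee_rot: [0.471, -0.526, 0.527, -0.474]
force: [0.4, 2.0, -0.7]
width: 58.5
time_s: 39.55
ee_pos: [455.2, 517.8, 210.7]
ee_rot: [-0.474, 0.525, -0.524, 0.475]
force: [-0.5, -1.2, -0.4]
width: 58.7
t 39.55 tcp [455.2 517.8 210.7] jaw yaw -5.7 appr [ 0.     0.001 -1.   ] w 58.7 F [-0.5 -1.2 -0.4] q [-1.41  0.52  0.68  1.59 -0.35  1.15 -0.75]
t10
seat n 972 rect [618.8 145.4 109.8  99.4] mean [617.3 142.9] yaw 79.9 z 86.5
knob n 84 rect [625.5 214.1  28.   25.3] mean [625.4 213.8] yaw 62.4 z 145.7
disc n 298 rect [625.9 214.4  63.2  60.8] mean [623.6 211.5] yaw 142.9 z 111.9
lath n 469 rect [421.  358.5 147.8  69.3] mean [431.8 355.5] yaw 74.0 z 9.2
st1 n 63 rect [558.9 136.9  23.9  20.8] mean [558.5 136.8] yaw 149.1 z 55.9
st2 n 59 rect [578.1 307.1  24.6  20.9] mean [576.7 307.7] yaw 41.5 z 57.0
s10
seat n 1312 rect [629.8 215.1 246.8 106.2] mean [632.4 217.3] yaw 83.9 z 85.1
knob n 60 rect [633.9 213.1  24.6  35.1] mean [632.1 213.6] yaw 157.9 z 144.7
disc n 199 rect [632.2 213.9  62.3  66. ] mean [634.6 213.5] yaw 77.1 z 110.6
lath n 256 rect [430.3 351.7 139.5  48.8] mean [435.4 355. ] yaw 73.2 z 8.6
st1 n 70 rect [673.5 143.9  35.4  59.2] mean [671.8 131.6] yaw 118.3 z 56.2
st2 n 62 rect [691.4 287.8  31.2  33.1] mean [690.5 292.8] yaw 18.9 z 56.3
```

View pics/s10.png

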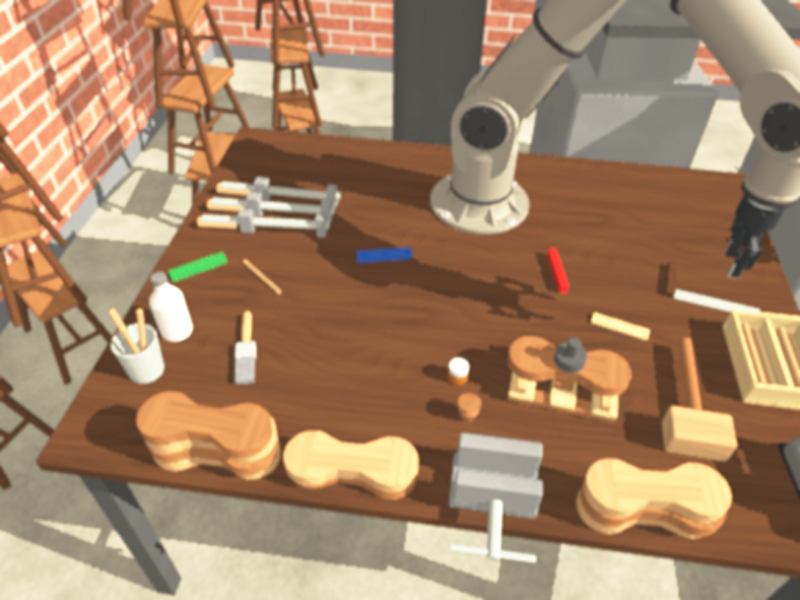

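View pics/t10.png

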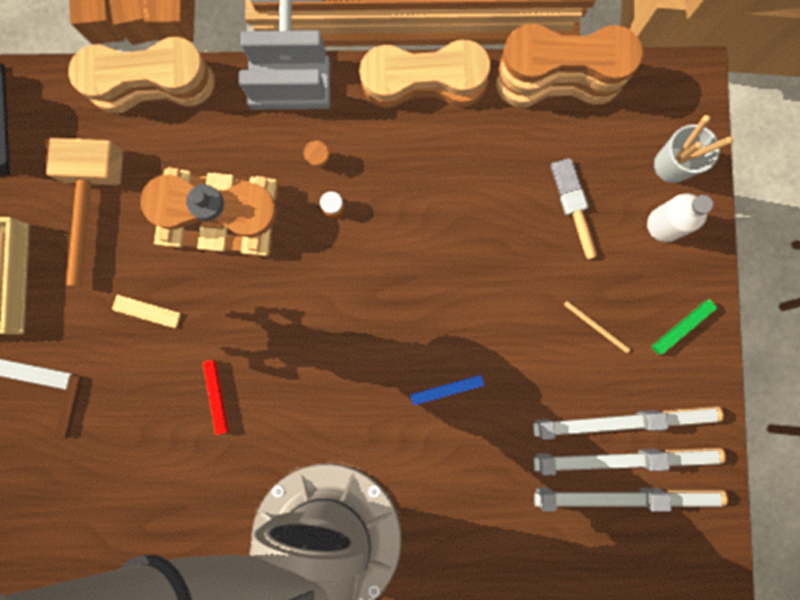

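```bash
python3 - <<'E'
from h import *
d=dict(np.load("pics/t10.npz"));W=cloud(d)
m=(abs(W[...,0]-626)<75)&(abs(W[...,1]-216)<140)&(W[...,2]>77)&(W[...,2]<94)
print(cv2.minAreaRect(W[m][:,:2].astype(np.float32)))
from bench import ticket
print(ticket.close_job())
E
python3 st.py
```

```text
((625.71728515625, 216.5157928466797), (249.98956298828125, 98.34656524658203), 84.04268646240234)
the job is handed in; nothing more can be done
None
the job is handed in; nothing more can be done
```

The rack is stacked as asked and the job is handed in at about 40 s, but no verdict is reported, so success rests on my own camera checks. Both sticks lie on the outer slats and the sample block on the centre slat. The seat lies across both sticks, the weight stands knob up on the seat, and the arm is clear of everything.

| Part | Last measured position (mm) | Intended place (mm) |
|---|---|---|
| Seat | (626, 216), turned 84.0° | (626, 216.7), 84° |
| Weight | (625.5, 214) | seat middle |
| Stick 1 | (617, 131) | (617, 132) |
| Stick 2 | (635, 301) | (635, 301) |
| Sample | (626, 215) | (626, 217) |

- **Sticks and sample:** I measured these before the seat went on; afterwards it mostly hid them, and only the visible stick ends could be checked. All lay within about 3 mm and 2° of their places.
- **Lath:** it is still where it lay, with its centre within about 2 mm of the start in both views.
- **First grasp missed:** the fingertips stood about 20 mm higher than the reported tool point, so the first try closed above stick 1 without touching it. I gripped about 25 mm lower after that.
- **Camera disagreement:** the scene camera placed things 2–7 mm farther in x than the top camera, partly because it also sees their sides.

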